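Pack the hex-footed bezel mandrels in their tray by size

ROBOT

A 6-joint arm with a two-finger parallel gripper is mounted at the origin on the work surface. World frame = base frame: x ahead of the robot, y to its left, z up, the work surface at z = 0. Lengths are in m, angles in rad, forces in N, time in s.
With the tool pointing down it reaches from about 0.3 to 0.85 m from the base axis. Payload 5.4 kg.
Tool frame: the origin (TCP) lies between the finger pads; the fingertips stand 11 mm ahead of it and the grasp point (between the pads) lies 8 mm behind it (robot.tip_reach is the distance from the TCP to the fingertips, in m); z points along the fingers, y is the line along which they close (so a half turn about z gives the same grasp; the last joint's range is limited). The gripper opens to 85 mm and grips with 20 to 120 N. Pads are 22 mm wide; open, the fingers measure 114 mm over their backs; the gripper's body (76 mm by 85 mm) begins 54 mm behind the grasp point. The pads swing forward as they close: fully open they stand 13 mm farther back than shut.
Start: joints at [-1.337, 0.158, 1.597, -0, 1.386, -0.21], TCP at [0.247, -0.519, 0.242] pointing down, gripper open.
Joint ranges: [-2.91, 2.91], [-0.94, 2.29], [0.18, 2.7], [-1.29, 4.43], [0.17, 2.64], [-3, 3]. Speed limits (rad/s): [2.57, 2.57, 3.14, 3.14, 3.14, 3.14].

INTERFACE

Orientations are given as a unit quaternion [w, x, y, z].
In Python, from station import status, capture, calibration, workorder, find_in, robot gives the robot as it stands.
- The arm moves only by the tool send_rows, never from a script. Its argument "motion" is a list of rows, each an object of numbers: "x", "y", "z": the shift along the world's x, y, z as a fraction of full scale; "yaw": the turn about the world's z as a fraction of full scale; "fingers": the finger opening in mm, from 0 to 85.4. In form: [{"x": .., "y": .., "z": .., "yaw": .., "fingers": ..}, ...]. A call has 1 to 8 rows; each row shifts and turns the commanded pose from where the row before left it; what a row does not reach is not made up. Full scale, the value 1, is 0.15 m for a shift and pi/2 rad for a turn. A row lasts 1/12 s, in which the tool goes at most 41.7 mm and 7.16 degrees, less where a joint would pass 70% of its speed; a pose out of reach is approached as far as the arm can. A call with a number of a shift or a turn outside -1 to 1 is refused whole. A call with a gripper value outside its range is refused whole. The fingers move at their own pace and stop on an object; the grip force is fixed at half the most. Time passes only in rows, so rows that do not move let the fingers close. It gives the time, the measured TCP pose, the force, the opening and the grip force at its end, in the units of the state.
- status.sense(): the state, without advancing time (a new reading comes with each control period).
- capture(name): name is "scene" or "top" or "wrist"; returns the picture (384x512x3 uint8, red, green, blue); there is no depth.
- calibration(name): a dict with "fovy" (degrees; the focal length in pixels is half the picture's height over the tangent of half this angle, whatever the lens; pixels are square), "cx", "cy" (the principal point, pixels), "R" (3x3) and "t" (3): a world point X has camera coordinates R X + t. Camera axes: x right, y down, z forward; pixel columns grow to the right and rows downward; lengths in m; the calibration is good to about 2 mm. A picture is of the moment at which its call begins: read the wrist's pose just before it. calibration takes no time and is no camera call; for the wrist camera it gives the pose at the moment of the call.
- workorder.close_job(): hands the job in; it is judged then, once.
Trained networks look in the newest picture that a camera, given by its name, has taken for a name from the list of things; names that differ only in an ending like _2 or _b are one class to them, and where a whole thing is asked for, a point or a joint stands for the part that bears it (a point fixed in the world has none). Each returns a list of dicts, best first, with "confidence" (0 to 1); they miss things now and then, are a little off and sometimes report something else, mostly with a low value. They report only what shows in the picture. A call takes as long as a camera call. They do not tell look-alikes from the thing itself.
- find_in(camera, thing): "at" ([column, row] in pixels, amid what is visible of it).
The state is a dict: "t": time; "joint_positions": joint angles; "dq": joint speeds; "tau": joint torques, N m; "ee_pos": TCP position; "tool_rot": TCP orientation; "wrist_force": force on the tool from outside, world axes, zero at the start; "ft_torque": the same for the moment, N m; "finger_gap": finger opening in m; "gripper_force": force on a finger pad.
Only numpy, scipy, OpenCV 4.12 (cv2) and the standard library are available. Lean on these libraries where they do the work, as an engineer would, in place of code of your own. Each camera call takes 0.05 s, during which the arm holds its last target. There are 200 camera calls.

TASK

Put the four brass mandrels with hexagonal feet into the wooden tray, standing upright in one row in order of stem thickness: the thickest with a flat face of its foot against the tray wall at the handle end, then each next thinner one, pushed up so that the flat faces of neighbouring feet touch. Leave the round-footed and the square-footed mandrel where they stand.

Things in the scene. Friction and masses are not known exactly. Their poses are not given: they have to be found in the camera images.
- mandrel_32: The thickest hex-footed mandrel: brass, standing upright, a hexagonal foot 40 mm across the flats (46 mm across the corners) and 14 mm thick, with a plain round stem 32 mm in diameter rising from its middle; 76 mm tall in all. Loose, 0.15 to 0.75 kg. Origin: centre of the foot's underside; z up along the stem; its x axis points squarely out of one of the six flat faces (so flats face every 60 degrees from x).
- mandrel_25: The second thickest hex-footed mandrel: brass, standing upright, a hexagonal foot 40 mm across the flats (46 mm across the corners) and 14 mm thick, with a plain round stem 25 mm in diameter rising from its middle; 69 mm tall in all. Loose, 0.15 to 0.75 kg. Origin: centre of the foot's underside; z up along the stem; its x axis points squarely out of one of the six flat faces (so flats face every 60 degrees from x).
- mandrel_18: The second thinnest hex-footed mandrel: brass, standing upright, a hexagonal foot 40 mm across the flats (46 mm across the corners) and 14 mm thick, with a plain round stem 18 mm in diameter rising from its middle; 62 mm tall in all. Loose, 0.15 to 0.75 kg. Origin: centre of the foot's underside; z up along the stem; its x axis points squarely out of one of the six flat faces (so flats face every 60 degrees from x).
- mandrel_12: The thinnest hex-footed mandrel: brass, standing upright, a hexagonal foot 40 mm across the flats (46 mm across the corners) and 14 mm thick, with a plain round stem 12 mm in diameter rising from its middle; 55 mm tall in all. Loose, 0.15 to 0.75 kg. Origin: centre of the foot's underside; z up along the stem; its x axis points squarely out of one of the six flat faces (so flats face every 60 degrees from x).
- tray: Long shallow wooden tray, fixed to the bench, open on top: outside 190 x 72 x 18 mm, walls and floor 5 mm thick, so the inside is 180 mm (along its x) by 62 mm (along its y), 13 mm deep, the inner floor 5 mm above the origin. Origin: centre of its underside, z up. The end towards +x has a steel bow handle outside it, sticking out 21 mm at 10 mm height: the handle end. The inner faces of the end walls lie at x = +90 mm (handle end) and x = -90 mm.
- round_foot: Not to be moved: a brass mandrel with a ROUND foot, 44 mm in diameter and 14 mm thick, stem 22 mm in diameter, 66 mm tall, loose, standing among the others. Origin: centre of the underside.
- square_foot: Not to be moved: a brass mandrel with a SQUARE foot, 38 x 38 x 14 mm, stem 15 mm in diameter, 58 mm tall, loose, standing among the others. Origin: centre of the underside.
- bench_pin: Wooden sawing block with drilled holes, fixed to the bench, 125 (x) x 150 (y) x 20 mm; not needed. Origin: centre of the underside.
There are look-alikes about, which are no part of the job. Leave any blue or green look-alike of the mandrel_12 alone.

How it is judged:
By the outcome, as a careful person would: the job done as asked, in the order asked, and still so for the second after the job is handed in, with the robot touching nothing.
It also fails if it takes over 106 s, if anything falls off the work surface, if the arm or the gripper's body presses on something with over 40 N, if the wrist force passes 120 N, or if a joint passes its speed limit or range.

## Working session

There is one attempt and no reset: what is moved stays moved. The work goes in short steps, Python scripts to look and compute and a tool call to move; the robot and the scene stay as the last step left them, time stands still between calls to the robot, and variables do not carry over. Pictures are saved under pics/ and viewed, at most 14 in all, crops included, and the job is handed in when it is done.

Besides the shell and the picture viewer there is one more tool, called after ">>>" as name(argument=value, ...), one argument or row to a line, values as JSON. send_rows: Moves the arm, as the interface text tells. Shift numbers are shares of 0.15 m and turn numbers shares of pi/2 rad, none past 1 either way. Its arguments: {"type":"object","properties":{"motion":{"type":"array"}},"required":["motion"]}

```bash
mkdir -p pics; ls
cat > h.py <<'E'
import numpy as np, cv2
from station import status, capture, calibration, workorder, find_in, robot
def ray(c,px):
    f=192/np.tan(np.radians(c["fovy"])/2)
    d=np.array([(px[0]-c["cx"])/f,(px[1]-c["cy"])/f,1.0])
    R=np.array(c["R"]);t=np.array(c["t"])
    return -R.T@t, R.T@d
def at_z(c,px,z):
    o,d=ray(c,px); return o+d*(z-o[2])/d[2]
def proj(c,X):
    f=192/np.tan(np.radians(c["fovy"])/2)
    p=np.array(c["R"])@np.array(X)+np.array(c["t"])
    return np.array([f*p[0]/p[2]+c["cx"],f*p[1]/p[2]+c["cy"]])
def save(im,n,s=1): cv2.imwrite("pics/"+n,cv2.resize(im[:,:,::-1],None,fx=s,fy=s,interpolation=cv2.INTER_CUBIC))
E
python3 - <<'E'
from h import *
for n in ["top","scene"]:
    im=capture(n); np.save(n+".npy",im); save(im,n+".png",1.5)
    c=calibration(n); print(n,c)
    if n=="top":
        for t in ["mandrel_32","mandrel_25","mandrel_18","mandrel_12","tray","round_foot","square_foot"]:
            print(t,[(np.round(r["at"]),round(r["confidence"],2),np.round(at_z(c,r["at"],.03),3)) for r in find_in("top",t)[:3]])
print(status.sense())
E
```

```text
pics
top {'fovy': 52.741182533830816, 'cx': 252.76049010176718, 'cy': 201.43776053386128, 'R': array([[ 0.02302842, -0.99947601, -0.02274641],
       [-0.98598027, -0.01894453, -0.16578304],
       [ 0.16526525,  0.02624523, -0.98589989]]), 't': array([-7.87109671e-05,  5.46626375e-01,  7.25508492e-01])}
mandrel_32 [(array([220., 201.]), 0.9, array([0.549, 0.078, 0.03 ])), (array([184., 138.]), 0.86, array([0.68 , 0.159, 0.03 ])), (array([216., 285.]), 0.77, array([0.381, 0.08 , 0.03 ]))]
mandrel_25 [(array([220., 201.]), 0.9, array([0.549, 0.078, 0.03 ])), (array([184., 138.]), 0.86, array([0.68 , 0.159, 0.03 ])), (array([216., 285.]), 0.77, array([0.381, 0.08 , 0.03 ]))]
mandrel_18 [(array([220., 201.]), 0.9, array([0.549, 0.078, 0.03 ])), (array([184., 138.]), 0.86, array([0.68 , 0.159, 0.03 ])), (array([216., 285.]), 0.77, array([0.381, 0.08 , 0.03 ]))]
mandrel_12 [(array([220., 201.]), 0.9, array([0.549, 0.078, 0.03 ])), (array([184., 138.]), 0.86, array([0.68 , 0.159, 0.03 ])), (array([216., 285.]), 0.77, array([0.381, 0.08 , 0.03 ]))]
tray [(array([385., 205.]), 0.6, array([ 0
[... 544 characters left out ...]
ons': array([-1.33712273e+00,  1.58452108e-01,  1.59707855e+00, -2.79766566e-05,
        1.38619996e+00, -2.10089047e-01]), 'dq': array([ 8.06520866e-04, -9.12001477e-04, -1.68212802e-03, -5.81620931e-04,
       -1.01688977e-03, -6.77175232e-05]), 'tau': array([ 3.60405411e-04, -3.95565069e+01, -3.31290007e+01, -2.71893987e-04,
        2.25336531e-03,  4.61850266e-05]), 'ee_pos': array([ 0.24683715, -0.51926286,  0.24223045]), 'tool_rot': array([-6.88135079e-05,  9.75484595e-01,  2.20067717e-01, -1.45629568e-05]), 'wrist_force': array([ 0.11169872, -0.11959491,  0.19123216]), 'ft_torque': array([-0.04238153,  0.01453928,  0.05248797]), 'gripper_force': 0.0, 'finger_gap': 0.08534189258884099}
```

View pics/top.png

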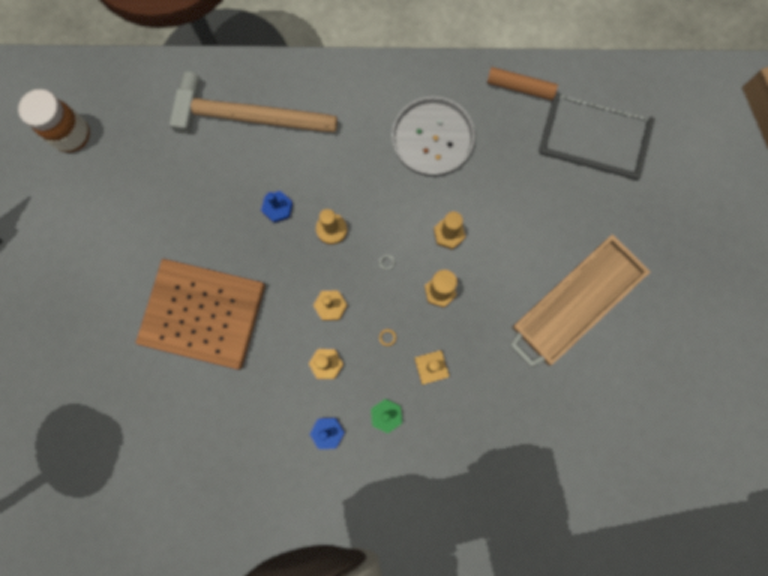

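View pics/scene.png

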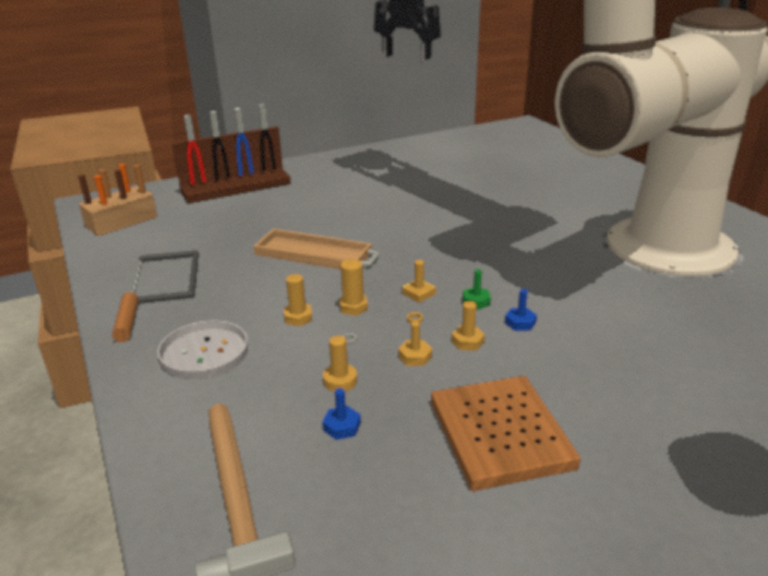

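The top picture shows, at 1.5x scale, foot positions of m32 (441,290), m25 (450,233), m18 (326,364) and m12 (330,305). The round foot is at (331,228), the square foot at (432,367), and the tray runs from (630,255) to (535,345) with its handle at the lower left. Next I'll fit silhouettes to get poses.

```bash
cat >> h.py <<'E'
from scipy.optimize import minimize
DIM={32:.076,25:.069,18:.062,12:.055}
def brass(im):
    hsv=cv2.cvtColor(im,cv2.COLOR_RGB2HSV)
    return ((hsv[:,:,0]>10)&(hsv[:,:,0]<32)&(hsv[:,:,1]>110)&(hsv[:,:,2]>50)).astype(np.uint8)
def pts(p,d,z0=0):
    x,y,a=p; R=.02/np.cos(np.pi/6); k=np.radians(a)+np.pi/6+np.arange(6)*np.pi/3
    foot=[(x+R*np.cos(q),y+R*np.sin(q),z0+z) for q in k for z in(0,.014)]
    k=np.linspace(0,2*np.pi,24); r=d/2000
    stem=[(x+r*np.cos(q),y+r*np.sin(q),z0+z) for q in k for z in(.014,DIM[d])]
    return foot,stem
def sil(c,p,d,box,S=4,z0=0):
    x0,y0,x1,y1=box; m=np.zeros(((y1-y0)*S,(x1-x0)*S),np.uint8)
    for P in pts(p,d,z0):
        q=np.array([(proj(c,X)-[x0-.5,y0-.5])*S-.5 for X in P],np.float32)
        cv2.fillConvexPoly(m,np.round(cv2.convexHull(q)*16).astype(np.int32),1,shift=4)
    return m
def fit(views,p0,d,z0=0,step=20):
    """views: list of (calib, rgb)"""
    D=[]
    for c,im in views:
        q=np.array([proj(c,X) for P in pts(p0,d,z0) for X in P]); 
        b=np.r_[np.maximum(q.min(0)-12,0),np.minimum(q.max(0)+12,[512,384])].astype(int)
        m=brass(im).astype(np.float32)
        n,l=cv2.connectedComponents(m.astype(np.uint8)); k=np.unique(l[[int(v) for v in np.clip(q[:,1],0,383)],[int(v) for v in np.clip(q[:,0],0,511)]])
        m*=np.isin(l,k[k>0])
        S=4; m=cv2.resize(m[b[1]:b[3],b[0]:b[2]],None,fx=S,fy=S,interpolation=cv2.INTER_LINEAR)>.5
        D.append((c,b,m))
    def cost(v):
        p=(p0[0]+v[0]/1000,p0[1]+v[1]/1000,v[2]); s=0
        for c,b,m in D:
            h=sil(c,p,d,b,z0=z0)>0; s+=1-(h&m).sum()/max((h|m).sum(),1)
        return s/len(D)
    best=None
    for a in range(0,60,step):
        r=minimize(cost,[0,0,a],method="Nelder-Mead",options=dict(initial_simplex=[[0,0,a-8],[6,0,a],[0,6,a],[-4,-4,a+8]],xatol=.05,fatol=1e-4,maxiter=150))
        if best is None or r.fun<best.fun: best=r
    v=best.x; return np.array([p0[0]+v[0]/1000,p0[1]+v[1]/1000,v[2]%60]),best.fun
E
cat > a.py <<'E'
from h import *
im=np.load("top.npy"); c=calibration("top"); s=np.load("scene.npy"); cs=calibration("scene")
for d,px in {32:(441,290),25:(450,233),18:(326,364),12:(330,305)}.items():
    p=at_z(c,np.array(px)/1.5,.014)
    for v in ([(c,im)],[(cs,s)]):
        r,f=fit(v,p,d); print(d,np.round(r,4),round(f,3))
# tray: rim corners by hand, top px (far end L/R, handle end)
P=[at_z(c,np.array(q)/1.5,.018) for q in [(613,237),(649,271),(551,362),(515,327)]]
P=np.array(P)[:,:2];print(np.round(P,3),P.mean(0),[np.linalg.norm(P[i]-P[i-1]) for i in range(4)])
ax=(P[2]+P[3]-P[0]-P[1]);print("tray yaw",np.degrees(np.arctan2(ax[1],ax[0])))
for n,q in {"round":(331,230),"sq":(432,369)}.items(): print(n,np.round(at_z(c,np.array(q)/1.5,.01),3))
E
python3 a.py
```

```text
32 [ 0.5702 -0.0719 34.2497] 0.115
32 [ 0.5723 -0.0733 51.6058] 0.469
25 [ 0.6547 -0.0842 36.9099] 0.152
25 [ 0.6572 -0.0833 36.8994] 0.118
18 [0.4668 0.0841 1.1884] 0.086
18 [0.4677 0.085  4.9088] 0.09
12 [0.5483 0.081  0.9859] 0.09
12 [ 0.5495  0.0819 14.3887] 0.161
[[ 0.649 -0.311]
 [ 0.602 -0.357]
 [ 0.474 -0.221]
 [ 0.52  -0.173]] [ 0.5613287  -0.26541759] [np.float64(0.18820434886728207), np.float64(0.06674767063865786), np.float64(0.18711274849148635), np.float64(0.066296578026068)]
tray yaw 133.05216401297318
round [0.655 0.083 0.01 ]
sq [ 0.462 -0.062  0.01 ]
```

>>> send_rows(
  motion=[
    {"x": 0.15,"y": 0.18,"z": 0.01,"yaw": -0.036},
    {"x": 0.15,"y": 0.18,"z": 0.01,"yaw": -0.036},
    {"x": 0.15,"y": 0.18,"z": 0.01,"yaw": -0.036},
    {"x": 0.15,"y": 0.18,"z": 0.01,"yaw": -0.036},
    {"x": 0.15,"y": 0.18,"z": 0.01,"yaw": -0.036},
    {"x": 0.15,"y": 0.18,"z": 0.01,"yaw": -0.036},
    {"x": 0.15,"y": 0.18,"z": 0.01,"yaw": -0.036},
    {"x": 0.15,"y": 0.18,"z": 0.01,"yaw": -0.036},
  ],
)

```text
invalid input at $.motion[0]: expected keys x, y, z, yaw, fingers
```

>>> send_rows(
  motion=[
    {"x": 0.14,"y": 0.14,"z": 0.01,"yaw": -0.036},
    {"x": 0.14,"y": 0.14,"z": 0.01,"yaw": -0.036},
    {"x": 0.14,"y": 0.14,"z": 0.01,"yaw": -0.036},
    {"x": 0.14,"y": 0.14,"z": 0.01,"yaw": -0.036},
    {"x": 0.14,"y": 0.14,"z": 0.01,"yaw": -0.036},
    {"x": 0.14,"y": 0.14,"z": 0.01,"yaw": -0.036},
    {"x": 0.14,"y": 0.14,"z": 0.01,"yaw": -0.036},
    {"yaw": -0.036,"fingers": 64},
  ],
)

```text
invalid input at $.motion[0]: expected keys x, y, z, yaw, fingers
```

Run:
```python
from h import *
s=status.sense();print(s["t"],s["ee_pos"],s["tool_rot"])
c=calibration("wrist");im=capture("wrist");np.save("w1.npy",im);save(im,"w1.png",1.5);print(c["fovy"],-np.array(c["R"]).T@c["t"],c["R"])
for d,p in {32:(.5702,-.0719),25:(.6547,-.0842)}.items(): print(d,proj(c,(*p,.014)),fit([(c,im)],p,d))
```

```text
0.45 [ 0.24683715 -0.51926286  0.24223045] [-6.88135079e-05  9.75484595e-01  2.20067717e-01 -1.45629568e-05]
58.17289678347126 [ 0.31353532 -0.4883584   0.37353683] [[ 4.29825959e-01 -9.02911472e-01  7.20357033e-04]
 [-8.64632251e-01 -4.11373248e-01  2.88414843e-01]
 [-2.60116734e-01 -1.24591030e-01 -9.57505279e-01]]Traceback (most recent call last):
  File "<stdin>", line 4, in <module>
  File "h.py", line 36, in fit
    q=np.array([proj(c,X) for P in pts(p0,d,z0) for X in P]);
                                   ~~~^^^^^^^^^
  File "h.py", line 21, in pts
    x,y,a=p; R=.02/np.cos(np.pi/6); k=np.radians(a)+np.pi/6+np.arange(6)*np.pi/3
    ^^^^^
ValueError: not enough values to unpack (expected 3, got 2)
```

View pics/w1.png

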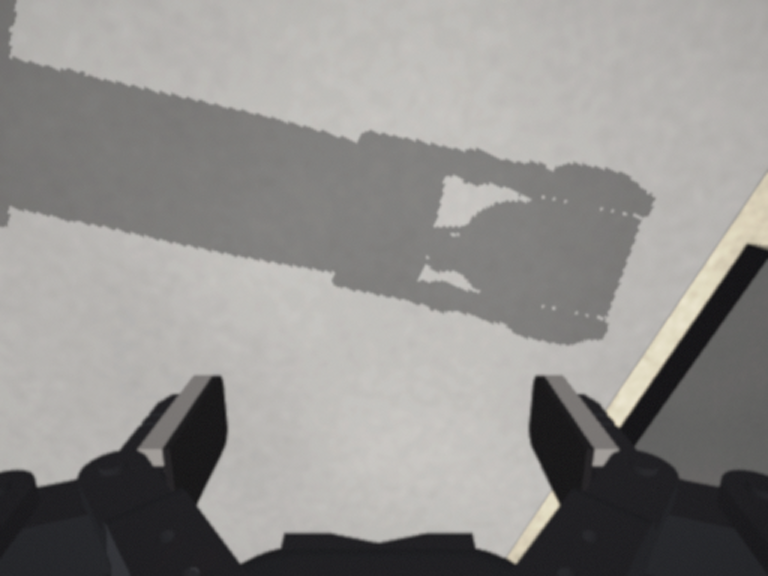

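The wrist camera looks ahead along tool +x; this view shows only bench, arm shadow and fingers. I'll approach so that m32 and m25 come into view.

>>> send_rows(
  motion=[
    {"x": 0.1,"y": 0.2,"z": 0.01,"yaw": -0.036,"fingers": 85},
    {"x": 0.1,"y": 0.2,"z": 0.01,"yaw": -0.036,"fingers": 85},
    {"x": 0.1,"y": 0.2,"z": 0.01,"yaw": -0.036,"fingers": 85},
    {"x": 0.1,"y": 0.2,"z": 0.01,"yaw": -0.036,"fingers": 85},
    {"x": 0.1,"y": 0.2,"z": 0.01,"yaw": -0.036,"fingers": 85},
    {"x": 0.1,"y": 0.2,"z": 0.01,"yaw": -0.036,"fingers": 85},
    {"x": 0.1,"y": 0.2,"z": 0.01,"yaw": -0.036,"fingers": 85},
    {"x": 0.1,"y": 0.2,"z": 0.01,"yaw": -0.036,"fingers": 85},
  ],
)

```text
t: 1.17
ee_pos: [0.3673, -0.2778, 0.2546]
tool_rot: [0.0, 1.0, -0.006, 0.0]
wrist_force: [-0.2, -0.6, -0.0]
finger_gap: 0.0852
gripper_force: 0.0
```

>>> send_rows(
  motion=[
    {"x": 0.1,"y": 0.2,"z": 0.01,"yaw": -0.036,"fingers": 85},
    {"x": 0.1,"y": 0.2,"z": 0.01,"yaw": -0.036,"fingers": 85},
    {"x": 0.1,"y": 0.2,"z": 0.01,"yaw": -0.036,"fingers": 85},
    {"x": 0.1,"y": 0.2,"z": 0.01,"yaw": -0.036,"fingers": 85},
    {"x": 0.1,"y": 0.2,"z": 0.01,"yaw": -0.036,"fingers": 85},
    {"x": 0.1,"y": 0.2,"z": 0.01,"yaw": -0.036,"fingers": 85},
    {"x": 0.1,"y": 0.2,"z": 0.01,"yaw": -0.036,"fingers": 85},
    {"x": 0,"y": 0.1,"z": 0.0,"yaw": -0.036,"fingers": 64},
  ],
)

```text
t: 1.83
ee_pos: [0.4735, -0.0514, 0.2654]
tool_rot: [-0.001, 0.974, -0.228, 0.001]
wrist_force: [-0.1, 1.0, 0.6]
finger_gap: 0.075
gripper_force: 0.0
```

Run:
```python
from h import *
s=status.sense();print(s["t"],s["ee_pos"],s["tool_rot"],s["finger_gap"])
c=calibration("wrist");im=capture("wrist");np.save("w1.npy",im);save(im,"w2.png",1.5)
for d,p in {32:(.5702,-.0719,34),25:(.6547,-.0842,37)}.items(): print(d,proj(c,(*p[:2],.014))*1.5,fit([(c,im)],p,d))
```

```text
1.8333 [ 0.47348197 -0.0513551   0.26536897] [-6.29376861e-04  9.73548049e-01 -2.28479920e-01  8.51793251e-04] 0.07497975779734153
32 [341.77155022  98.85065609] (array([ 0.57116034, -0.07334296, 44.21080892]), np.float64(0.03466655816413722))
25 [298.5704809  -33.45477032] (array([ 0.65629746, -0.08548855, 43.86800317]), np.float64(0.0970059880239521))
```

View pics/w2.png

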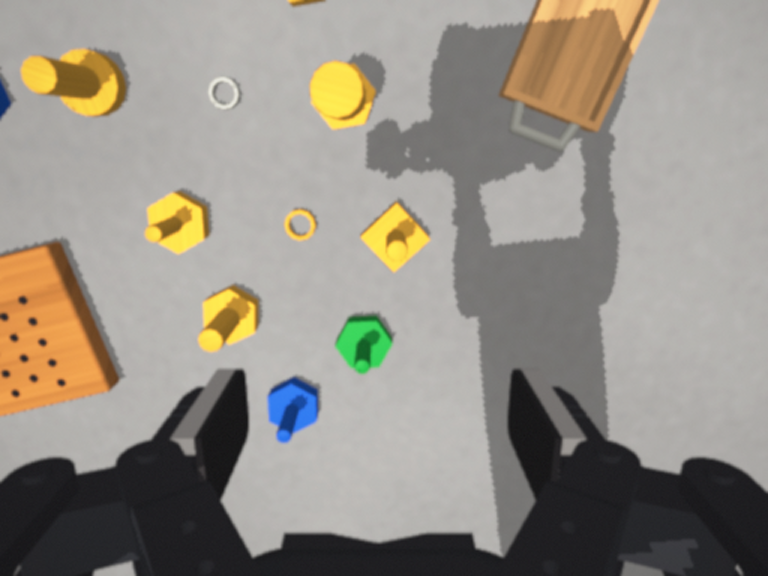

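The wrist view shows m32 at (340,98), m12 at (180,222), m18 at (230,317), the square foot at (396,237), the round foot at (90,80), and the tray's handle end at (555,110). I'll fit m12 and m18 here, then move closer to m32, m25 and the tray.

Run:
```python
from h import *
import station
im=np.load("w1.npy");c=calibration("wrist");np.save("w1c.npy",c,allow_pickle=True)
for d,p in {18:(.467,.084,1),12:(.548,.081,1)}.items(): print(d,fit([(c,im)],p,d,step=10))
```

```text
18 (array([ 0.46544717,  0.08398868, 59.81941418]), np.float64(0.05761611532770061))
12 (array([0.54688195, 0.08129802, 1.88142877]), np.float64(0.04254714299251394))
```

>>> send_rows(
  motion=[
    {"x": 0.15,"y": -0.06,"z": 0,"yaw": 0,"fingers": 64},
    {"x": 0.15,"y": -0.06,"z": 0,"yaw": 0,"fingers": 64},
    {"x": 0.15,"y": -0.06,"z": 0,"yaw": 0,"fingers": 64},
    {"x": 0.1,"y": -0.06,"z": 0,"yaw": 0,"fingers": 64},
    {"x": 0,"y": 0,"z": 0,"yaw": 0,"fingers": 64},
    {"x": 0,"y": 0,"z": 0,"yaw": 0,"fingers": 64},
  ],
)

```text
t: 2.38
ee_pos: [0.5543, -0.091, 0.2644]
tool_rot: [-0.0, 0.974, -0.229, -0.0]
wrist_force: [-0.2, -0.7, -0.4]
finger_gap: 0.0639
gripper_force: 0.0
```

Run:
```python
from h import *
s=status.sense();print(s["t"],s["ee_pos"],s["tool_rot"],s["finger_gap"])
c=calibration("wrist");im=capture("wrist");np.save("w2.npy",im);np.save("w2c.npy",c,allow_pickle=True);save(im,"w3.png",1.5)
for d,p in {32:(.571,-.0733,34),25:(.656,-.085,37)}.items():
  for st in (20,13): print(d,fit([(c,im)],p,d,step=st))
```

```text
2.3833 [ 0.55430171 -0.09095509  0.264442  ] [-6.55220315e-06  9.73519957e-01 -2.28601503e-01 -4.95425594e-04] 0.06390996218641226
32 (array([ 0.57179641, -0.07361779, 42.62779135]), np.float64(0.0388138357940524))
32 (array([ 0.57185378, -0.07342846, 42.71763699]), np.float64(0.03941978095476972))
25 (array([ 0.65538884, -0.08552143, 42.92235602]), np.float64(0.03115141955835965))
25 (array([ 0.65528749, -0.08547977, 42.57214401]), np.float64(0.03115824532188094))
```

View pics/w3.png

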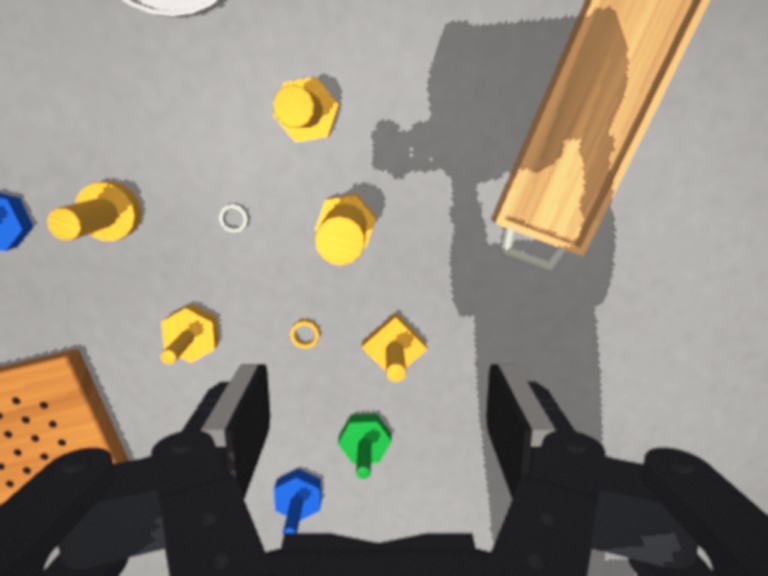

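m32 shows at (340,225), m25 at (305,108), and the tray's handle-end corners at (494,220) and (583,253). I'll go over m32 and measure the tray.

>>> send_rows(
  motion=[
    {"x": 0.06,"y": 0.06,"z": -0.2,"yaw": 0.05,"fingers": 64},
    {"x": 0.06,"y": 0.055,"z": -0.2,"yaw": 0.051,"fingers": 64},
    {"x": 0,"y": 0,"z": -0.2,"yaw": 0,"fingers": 64},
    {"x": 0,"y": 0,"z": -0.2,"yaw": 0,"fingers": 64},
    {"x": 0,"y": 0,"z": -0.2,"yaw": 0,"fingers": 64},
    {"x": 0,"y": 0,"z": 0,"yaw": 0,"fingers": 64},
  ],
)

```text
t: 2.93
ee_pos: [0.567, -0.0711, 0.1084]
tool_rot: [-0.001, 0.989, -0.15, -0.006]
wrist_force: [-0.6, -0.0, -1.1]
finger_gap: 0.0638
gripper_force: 0.0
```

Run:
```python
from h import *
print(robot.tip_reach)
c=np.load("w2c.npy",allow_pickle=True).item()
Q=lambda u,v,z=.018: at_z(c,np.array([u,v])/1.5,z)[:2]
A,B=Q(494,220),Q(583,254); L=Q(587,0);Rr=Q(709,0)
print(A,B,np.linalg.norm(A-B)); 
for a,b in((L,A),(Rr,B)): d=b-a; print("yaw",np.degrees(np.arctan2(d[1],d[0])))
d=B-A;print("end yaw",np.degrees(np.arctan2(d[1],d[0]))); print((A+B)/2)
im=np.load("w2.npy");save(im[100:200,310:430],"w3c.png",5)
```

```text
0.011
[ 0.52600121 -0.173141  ] [ 0.47272625 -0.22290889] 0.07290449322391412
yaw 134.02175967019673
yaw 133.30999973059716
end yaw -136.94931756915196
[ 0.49936373 -0.19802494]
```

View pics/w3c.png

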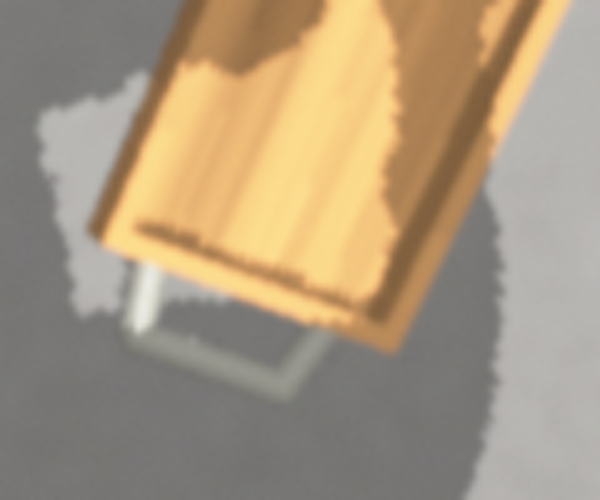

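>>> send_rows(
  motion=[
    {"x": 0,"y": 0,"z": 0,"yaw": 0,"fingers": 64},
    {"x": 0,"y": 0,"z": 0,"yaw": 0,"fingers": 64},
  ],
)

```text
t: 3.1
ee_pos: [0.5732, -0.0733, 0.117]
tool_rot: [0.0, 0.989, -0.151, 0.001]
wrist_force: [0.0, 0.8, -0.1]
finger_gap: 0.064
gripper_force: 0.0
```

>>> send_rows(
  motion=[
    {"x": 0,"y": 0,"z": -0.15,"yaw": 0,"fingers": 64},
    {"x": 0,"y": 0,"z": -0.15,"yaw": 0,"fingers": 64},
    {"x": 0,"y": 0,"z": -0.15,"yaw": 0,"fingers": 64},
    {"x": 0,"y": 0,"z": -0.1,"yaw": 0,"fingers": 64},
    {"x": 0,"y": 0,"z": 0,"yaw": 0,"fingers": 64},
    {"x": 0,"y": 0,"z": 0,"yaw": 0,"fingers": 64},
  ],
)

```text
t: 3.6
ee_pos: [0.5735, -0.0735, 0.0342]
tool_rot: [0.0, 0.989, -0.151, 0.001]
wrist_force: [0.4, -0.8, 0.5]
finger_gap: 0.064
gripper_force: 0.0
```

>>> send_rows(
  motion=[
    {"x": 0,"y": 0,"z": 0,"yaw": 0,"fingers": 10},
    {"x": 0,"y": 0,"z": 0,"yaw": 0,"fingers": 10},
    {"x": 0,"y": 0,"z": 0,"yaw": 0,"fingers": 10},
    {"x": 0,"y": 0,"z": 0,"yaw": 0,"fingers": 10},
    {"x": 0,"y": 0,"z": 0,"yaw": 0,"fingers": 10},
    {"x": 0,"y": 0,"z": 0,"yaw": 0,"fingers": 10},
  ],
)

```text
t: 4.1
ee_pos: [0.574, -0.0734, 0.0346]
tool_rot: [0.0, 0.989, -0.151, 0.002]
wrist_force: [-1.1, 1.4, 5.8]
finger_gap: 0.0309
gripper_force: 58.8
```

>>> send_rows(
  motion=[
    {"x": 0,"y": 0,"z": 0.08,"yaw": 0,"fingers": 10},
    {"x": 0,"y": 0,"z": 0.14,"yaw": 0,"fingers": 10},
    {"x": 0,"y": 0,"z": 0.14,"yaw": 0,"fingers": 10},
    {"x": 0,"y": 0,"z": 0.1,"yaw": 0,"fingers": 10},
    {"x": 0,"y": 0,"z": 0.06,"yaw": 0,"fingers": 10},
    {"x": 0,"y": 0,"z": 0,"yaw": 0,"fingers": 10},
  ],
)

```text
t: 4.6
ee_pos: [0.5734, -0.0734, 0.1126]
tool_rot: [0.0, 0.989, -0.151, 0.002]
wrist_force: [0.8, -0.0, -6.7]
finger_gap: 0.0307
gripper_force: 60.3
```

>>> send_rows(
  motion=[
    {"x": -0.042,"y": -0.125,"z": 0,"yaw": -0.04,"fingers": 10},
    {"x": -0.042,"y": -0.125,"z": 0,"yaw": -0.041,"fingers": 10},
    {"x": -0.042,"y": -0.125,"z": 0,"yaw": -0.04,"fingers": 10},
    {"x": -0.042,"y": -0.125,"z": 0,"yaw": -0.041,"fingers": 10},
    {"x": -0.042,"y": -0.125,"z": 0,"yaw": -0.04,"fingers": 10},
    {"x": -0.042,"y": -0.125,"z": 0,"yaw": -0.041,"fingers": 10},
    {"x": -0.042,"y": -0.125,"z": 0,"yaw": -0.04,"fingers": 10},
    {"x": -0.042,"y": -0.125,"z": 0,"yaw": -0.041,"fingers": 10},
  ],
)

```text
t: 5.27
ee_pos: [0.5203, -0.2231, 0.1085]
tool_rot: [-0.0, 0.918, -0.396, -0.002]
wrist_force: [0.3, -0.1, -6.7]
finger_gap: 0.0307
gripper_force: 60.8
```

>>> send_rows(
  motion=[
    {"x": 0,"y": 0,"z": 0,"yaw": 0,"fingers": 10},
    {"x": 0,"y": 0,"z": 0,"yaw": 0,"fingers": 10},
    {"x": 0,"y": 0,"z": 0,"yaw": 0,"fingers": 10},
  ],
)

```text
t: 5.52
ee_pos: [0.5212, -0.2221, 0.109]
tool_rot: [-0.001, 0.919, -0.394, -0.001]
wrist_force: [0.3, 0.6, -6.3]
finger_gap: 0.0307
gripper_force: 61.2
```

Run:
```python
from h import *
s=status.sense();print(s["ee_pos"],s["tool_rot"])
c=calibration("wrist");im=capture("wrist");np.save("w4.npy",im);np.save("w4c.npy",c);save(im,"w4.png",1.5)
print(proj(c,(.5166,-.2162,.005))*1.5)
```

```text
[ 0.52117957 -0.22211642  0.10902723] [-5.18769863e-04  9.18922753e-01 -3.94435071e-01 -1.29598436e-03]
[375.38048713 307.64132427]
```

View pics/w4.png

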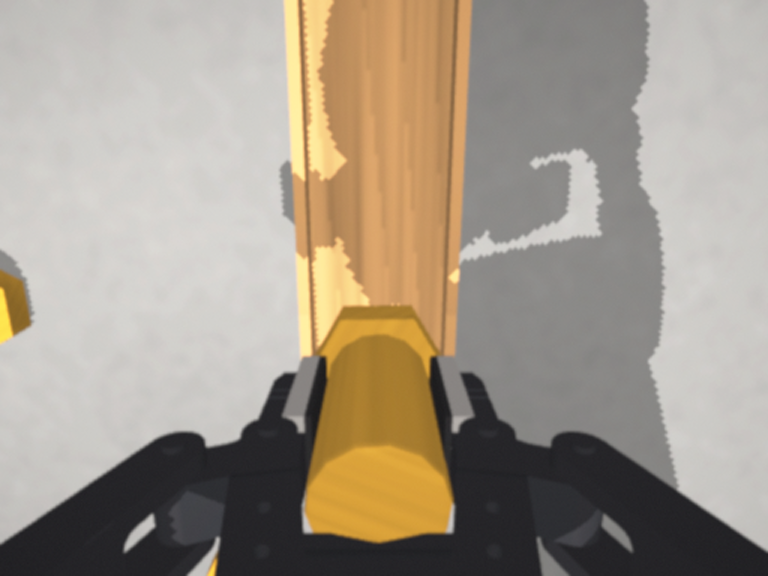

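The hex foot's front flat lies square to the tray, near (345–414, 306), and is centred between the walls. I'll lower it.

>>> send_rows(
  motion=[
    {"x": 0.014,"y": -0.015,"z": -0.1,"yaw": 0,"fingers": 10},
    {"x": 0,"y": 0,"z": -0.13,"yaw": 0,"fingers": 10},
    {"x": 0,"y": 0,"z": -0.12,"yaw": 0,"fingers": 10},
    {"x": 0,"y": 0,"z": -0.07,"yaw": 0,"fingers": 10},
    {"x": 0,"y": 0,"z": -0.035,"yaw": 0,"fingers": 10},
    {"x": 0,"y": 0,"z": 0,"yaw": 0,"fingers": 10},
    {"x": 0,"y": 0,"z": 0,"yaw": 0,"fingers": 10},
  ],
)

```text
t: 6.15
ee_pos: [0.5247, -0.2254, 0.0427]
tool_rot: [0.0, 0.919, -0.394, 0.001]
wrist_force: [0.0, -0.4, -7.4]
finger_gap: 0.0312
gripper_force: 61.5
```

>>> send_rows(
  motion=[
    {"x": -0.01,"y": 0.01,"z": 0,"yaw": 0,"fingers": 10},
    {"x": -0.01,"y": 0.01,"z": 0,"yaw": 0,"fingers": 10},
    {"x": 0,"y": 0,"z": 0,"yaw": 0,"fingers": 10},
    {"x": 0,"y": 0,"z": 0,"yaw": 0,"fingers": 10},
  ],
)

```text
t: 6.48
ee_pos: [0.5212, -0.2223, 0.0425]
tool_rot: [0.0, 0.919, -0.395, 0.0]
wrist_force: [-0.7, 0.1, -6.7]
finger_gap: 0.0306
gripper_force: 61.4
```

>>> send_rows(
  motion=[
    {"x": -0.009,"y": 0.01,"z": -0.008,"yaw": 0,"fingers": 10},
    {"x": 0,"y": 0,"z": 0,"yaw": 0,"fingers": 10},
    {"x": 0,"y": 0,"z": 0,"yaw": 0,"fingers": 10},
  ],
)

```text
t: 6.73
ee_pos: [0.5195, -0.2207, 0.0407]
tool_rot: [-0.0, 0.919, -0.395, -0.0]
wrist_force: [0.4, 0.2, -7.5]
finger_gap: 0.031
gripper_force: 61.4
```

>>> send_rows(
  motion=[
    {"x": -0.009,"y": 0.01,"z": 0,"yaw": 0,"fingers": 10},
    {"x": 0,"y": 0,"z": 0,"yaw": 0,"fingers": 10},
    {"x": 0,"y": 0,"z": 0,"yaw": 0,"fingers": 10},
  ],
)

```text
t: 6.98
ee_pos: [0.5183, -0.2192, 0.0408]
tool_rot: [-0.0, 0.919, -0.395, -0.0]
wrist_force: [0.0, 0.4, -6.7]
finger_gap: 0.0306
gripper_force: 61.4
```

>>> send_rows(
  motion=[
    {"x": -0.007,"y": 0.008,"z": -0.003,"yaw": 0,"fingers": 10},
    {"x": 0,"y": 0,"z": 0,"yaw": 0,"fingers": 10},
    {"x": 0,"y": 0,"z": 0,"yaw": 0,"fingers": 10},
  ],
)

```text
t: 7.23
ee_pos: [0.5172, -0.218, 0.0403]
tool_rot: [-0.0, 0.919, -0.395, -0.0]
wrist_force: [0.6, 1.0, -6.7]
finger_gap: 0.0309
gripper_force: 61.4
```

>>> send_rows(
  motion=[
    {"x": -0.007,"y": 0.007,"z": 0,"yaw": 0,"fingers": 10},
    {"x": 0,"y": 0,"z": 0,"yaw": 0,"fingers": 10},
    {"x": 0,"y": 0,"z": 0,"yaw": 0,"fingers": 10},
  ],
)

```text
t: 7.48
ee_pos: [0.5164, -0.2172, 0.0406]
tool_rot: [0.0, 0.919, -0.395, 0.0]
wrist_force: [0.1, -0.5, -6.5]
finger_gap: 0.0307
gripper_force: 61.4
```

>>> send_rows(
  motion=[
    {"x": -0.007,"y": 0.007,"z": 0,"yaw": 0,"fingers": 10},
    {"x": 0,"y": 0,"z": 0,"yaw": 0,"fingers": 10},
    {"x": 0,"y": 0,"z": 0,"yaw": 0,"fingers": 10},
  ],
)

```text
t: 7.73
ee_pos: [0.5162, -0.217, 0.0409]
tool_rot: [0.0, 0.919, -0.395, 0.002]
wrist_force: [3.4, -5.1, -8.8]
finger_gap: 0.0305
gripper_force: 61.2
```

>>> send_rows(
  motion=[
    {"x": -0.007,"y": 0.007,"z": -0.008,"yaw": 0,"fingers": 10},
    {"x": 0,"y": 0,"z": 0,"yaw": 0,"fingers": 10},
    {"x": 0,"y": 0,"z": 0,"yaw": 0,"fingers": 10},
  ],
)

```text
t: 7.98
ee_pos: [0.5162, -0.2169, 0.0408]
tool_rot: [0.001, 0.919, -0.395, 0.003]
wrist_force: [3.6, -4.4, -7.3]
finger_gap: 0.0307
gripper_force: 61.3
```

>>> send_rows(
  motion=[
    {"x": 0,"y": 0,"z": 0,"yaw": 0,"fingers": 56},
    {"x": 0,"y": 0,"z": 0,"yaw": 0,"fingers": 56},
    {"x": 0,"y": 0,"z": 0,"yaw": 0,"fingers": 56},
    {"x": 0,"y": 0,"z": 0,"yaw": 0,"fingers": 56},
  ],
)

```text
t: 8.32
ee_pos: [0.5143, -0.2149, 0.0397]
tool_rot: [-0.0, 0.919, -0.395, 0.0]
wrist_force: [-0.5, 1.7, -0.5]
finger_gap: 0.0558
gripper_force: 0.0
```

>>> send_rows(
  motion=[
    {"x": 0,"y": 0,"z": 0.14,"yaw": 0,"fingers": 60},
    {"x": 0,"y": 0,"z": 0.14,"yaw": 0,"fingers": 60},
    {"x": 0,"y": 0,"z": 0.14,"yaw": 0,"fingers": 60},
    {"x": 0,"y": 0,"z": 0.14,"yaw": 0,"fingers": 60},
    {"x": 0,"y": 0,"z": 0,"yaw": 0,"fingers": 60},
  ],
)

```text
t: 8.73
ee_pos: [0.5168, -0.2165, 0.1282]
tool_rot: [0.001, 0.919, -0.394, 0.004]
wrist_force: [0.1, -0.6, 0.7]
finger_gap: 0.0599
gripper_force: 0.0
```

>>> send_rows(
  motion=[
    {"x": 0.117,"y": 0.108,"z": 0,"yaw": 0.04,"fingers": 60},
    {"x": 0.117,"y": 0.108,"z": 0,"yaw": 0.04,"fingers": 60},
    {"x": 0.117,"y": 0.108,"z": 0,"yaw": 0.041,"fingers": 60},
    {"x": 0.117,"y": 0.108,"z": 0,"yaw": 0.041,"fingers": 60},
    {"x": 0.117,"y": 0.108,"z": 0,"yaw": 0.041,"fingers": 60},
    {"x": 0.117,"y": 0.108,"z": 0,"yaw": 0.041,"fingers": 60},
    {"x": 0.117,"y": 0.108,"z": 0,"yaw": 0.041,"fingers": 60},
    {"x": 0.117,"y": 0.108,"z": 0,"yaw": 0.041,"fingers": 60},
  ],
)

```text
t: 9.4
ee_pos: [0.6548, -0.0841, 0.1222]
tool_rot: [-0.0, 0.989, -0.147, -0.001]
wrist_force: [-0.2, -0.3, 0.4]
finger_gap: 0.0599
gripper_force: 0.0
```

>>> send_rows(
  motion=[
    {"x": 0,"y": 0,"z": 0,"yaw": 0,"fingers": 60},
    {"x": 0,"y": 0,"z": 0,"yaw": 0,"fingers": 60},
    {"x": 0,"y": 0,"z": 0,"yaw": 0,"fingers": 60},
    {"x": 0,"y": 0,"z": 0,"yaw": 0,"fingers": 60},
  ],
)

```text
t: 9.73
ee_pos: [0.6536, -0.0861, 0.1227]
tool_rot: [0.0, 0.989, -0.15, -0.001]
wrist_force: [-0.7, 0.6, -0.1]
finger_gap: 0.0599
gripper_force: 0.0
```

Run:
```python
from h import *
c=calibration("scene");im=capture("scene");save(im[90:250,90:310],"s2.png",3.5)
```

```text
(no output)
```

View pics/s2.png

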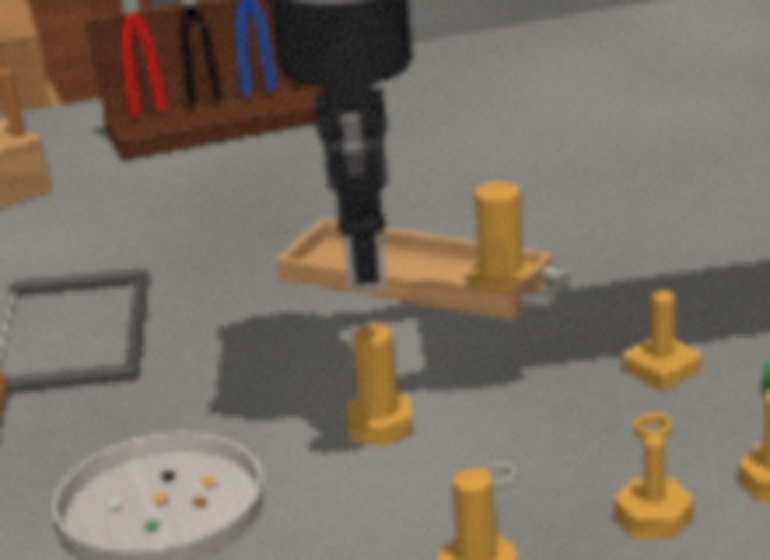

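m32 stands upright in the tray at the handle end (500,240 in the crop). The gripper is over m25, so next comes descent and grasp.

>>> send_rows(
  motion=[
    {"x": 0.01,"y": 0.003,"z": -0.15,"yaw": 0,"fingers": 60},
    {"x": 0,"y": 0,"z": -0.16,"yaw": 0,"fingers": 60},
    {"x": 0,"y": 0,"z": -0.15,"yaw": 0,"fingers": 60},
    {"x": 0,"y": 0,"z": -0.1,"yaw": 0,"fingers": 60},
    {"x": 0,"y": 0,"z": -0.04,"yaw": 0,"fingers": 60},
    {"x": 0,"y": 0,"z": 0,"yaw": 0,"fingers": 60},
  ],
)

```text
t: 10.28
ee_pos: [0.6546, -0.0849, 0.0314]
tool_rot: [-0.0, 0.989, -0.149, -0.002]
wrist_force: [0.4, 0.6, 0.0]
finger_gap: 0.06
gripper_force: 0.0
```

>>> send_rows(
  motion=[
    {"x": 0,"y": 0,"z": 0,"yaw": 0,"fingers": 10},
    {"x": 0,"y": 0,"z": 0,"yaw": 0,"fingers": 10},
    {"x": 0,"y": 0,"z": 0,"yaw": 0,"fingers": 10},
    {"x": 0,"y": 0,"z": 0,"yaw": 0,"fingers": 10},
    {"x": 0,"y": 0,"z": 0,"yaw": 0,"fingers": 10},
    {"x": 0,"y": 0,"z": 0,"yaw": 0,"fingers": 10},
    {"x": 0,"y": 0,"z": 0,"yaw": 0,"fingers": 10},
  ],
)

```text
t: 10.87
ee_pos: [0.6576, -0.0852, 0.0353]
tool_rot: [0.0, 0.989, -0.149, 0.002]
wrist_force: [-0.1, 0.4, 6.2]
finger_gap: 0.0237
gripper_force: 58.9
```

>>> send_rows(
  motion=[
    {"x": 0,"y": 0,"z": 0.08,"yaw": 0,"fingers": 10},
    {"x": 0,"y": 0,"z": 0.15,"yaw": 0,"fingers": 10},
    {"x": 0,"y": 0,"z": 0.16,"yaw": 0,"fingers": 10},
    {"x": 0,"y": 0,"z": 0.15,"yaw": 0,"fingers": 10},
    {"x": 0,"y": 0,"z": 0.13,"yaw": 0,"fingers": 10},
    {"x": 0,"y": 0,"z": 0.06,"yaw": 0,"fingers": 10},
    {"x": 0,"y": 0,"z": 0,"yaw": 0,"fingers": 10},
  ],
)

```text
t: 11.45
ee_pos: [0.6573, -0.0853, 0.1456]
tool_rot: [0.0, 0.989, -0.149, 0.002]
wrist_force: [0.8, -0.3, -3.6]
finger_gap: 0.0238
gripper_force: 59.0
```

>>> send_rows(
  motion=[
    {"x": -0.09,"y": -0.14,"z": 0,"yaw": -0.041,"fingers": 10},
    {"x": -0.09,"y": -0.14,"z": 0,"yaw": -0.041,"fingers": 10},
    {"x": -0.09,"y": -0.14,"z": 0,"yaw": -0.041,"fingers": 10},
    {"x": -0.09,"y": -0.14,"z": 0,"yaw": -0.041,"fingers": 10},
    {"x": -0.09,"y": -0.14,"z": 0,"yaw": -0.041,"fingers": 10},
    {"x": -0.09,"y": -0.14,"z": 0,"yaw": -0.041,"fingers": 10},
    {"x": -0.09,"y": -0.14,"z": 0,"yaw": -0.041,"fingers": 10},
    {"x": -0.085,"y": -0.136,"z": 0,"yaw": -0.041,"fingers": 10},
  ],
)

```text
t: 12.12
ee_pos: [0.5467, -0.2524, 0.1404]
tool_rot: [-0.0, 0.918, -0.398, -0.002]
wrist_force: [0.9, -0.4, -3.5]
finger_gap: 0.0234
gripper_force: 59.4
```

>>> send_rows(
  motion=[
    {"x": 0,"y": 0,"z": 0,"yaw": 0,"fingers": 10},
    {"x": 0,"y": 0,"z": 0,"yaw": 0,"fingers": 10},
    {"x": 0,"y": 0,"z": 0,"yaw": 0,"fingers": 10},
    {"x": 0,"y": 0,"z": 0,"yaw": 0,"fingers": 10},
  ],
)

```text
t: 12.45
ee_pos: [0.5488, -0.2511, 0.1417]
tool_rot: [-0.0, 0.919, -0.395, -0.001]
wrist_force: [0.3, 0.2, -3.2]
finger_gap: 0.0241
gripper_force: 59.6
```

Run:
```python
from h import *
s=status.sense();print(s["ee_pos"],s["tool_rot"])
im=capture("wrist");save(im,"w5.png",1.2)
```

```text
[ 0.54876706 -0.25111215  0.14174579] [-3.77540797e-04  9.18509720e-01 -3.95397404e-01 -8.02208466e-04]
```

View pics/w5.png

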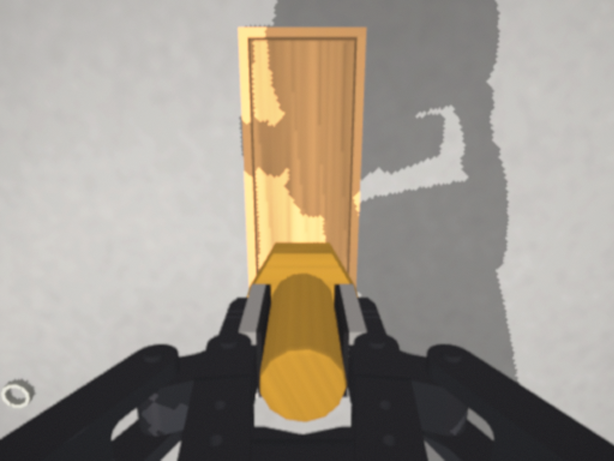

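The foot flat at (302,245) is square to the tray and centred. I'll lower it.

>>> send_rows(
  motion=[
    {"x": 0.009,"y": -0.01,"z": -0.12,"yaw": 0,"fingers": 10},
    {"x": 0,"y": 0,"z": -0.17,"yaw": 0,"fingers": 10},
    {"x": 0,"y": 0,"z": -0.17,"yaw": 0,"fingers": 10},
    {"x": 0,"y": 0,"z": -0.12,"yaw": 0,"fingers": 10},
    {"x": 0,"y": 0,"z": -0.065,"yaw": 0,"fingers": 10},
    {"x": 0,"y": 0,"z": -0.025,"yaw": 0,"fingers": 10},
    {"x": 0,"y": 0,"z": 0,"yaw": 0,"fingers": 10},
    {"x": 0,"y": 0,"z": 0,"yaw": 0,"fingers": 10},
  ],
)

```text
t: 13.17
ee_pos: [0.5513, -0.2543, 0.0435]
tool_rot: [0.0, 0.918, -0.396, 0.001]
wrist_force: [0.3, -0.2, -3.6]
finger_gap: 0.0238
gripper_force: 60.1
```

>>> send_rows(
  motion=[
    {"x": -0.01,"y": 0.011,"z": 0,"yaw": 0,"fingers": 10},
    {"x": -0.01,"y": 0.011,"z": 0,"yaw": 0,"fingers": 10},
    {"x": 0,"y": 0,"z": 0,"yaw": 0,"fingers": 10},
    {"x": 0,"y": 0,"z": 0,"yaw": 0,"fingers": 10},
  ],
)

```text
t: 13.5
ee_pos: [0.5473, -0.2505, 0.0427]
tool_rot: [0.0, 0.918, -0.396, 0.0]
wrist_force: [-0.4, -0.3, -3.8]
finger_gap: 0.0237
gripper_force: 60.1
```

>>> send_rows(
  motion=[
    {"x": -0.009,"y": 0.01,"z": 0,"yaw": 0,"fingers": 10},
    {"x": 0,"y": 0,"z": 0,"yaw": 0,"fingers": 10},
    {"x": 0,"y": 0,"z": 0,"yaw": 0,"fingers": 10},
  ],
)

```text
t: 13.75
ee_pos: [0.5457, -0.2489, 0.0422]
tool_rot: [-0.0, 0.918, -0.396, -0.0]
wrist_force: [1.0, -0.5, -4.7]
finger_gap: 0.0241
gripper_force: 60.1
```

>>> send_rows(
  motion=[
    {"x": -0.007,"y": 0.007,"z": 0,"yaw": 0,"fingers": 10},
    {"x": 0,"y": 0,"z": 0,"yaw": 0,"fingers": 10},
    {"x": 0,"y": 0,"z": 0,"yaw": 0,"fingers": 10},
  ],
)

```text
t: 14.0
ee_pos: [0.5447, -0.2479, 0.0421]
tool_rot: [-0.0, 0.918, -0.396, -0.0]
wrist_force: [-0.6, -0.6, -2.8]
finger_gap: 0.0238
gripper_force: 60.1
```

>>> send_rows(
  motion=[
    {"x": -0.005,"y": 0.006,"z": -0.01,"yaw": 0,"fingers": 10},
    {"x": 0,"y": 0,"z": 0,"yaw": 0,"fingers": 10},
    {"x": 0,"y": 0,"z": 0,"yaw": 0,"fingers": 10},
  ],
)

```text
t: 14.25
ee_pos: [0.5439, -0.2469, 0.0405]
tool_rot: [-0.0, 0.918, -0.396, -0.0]
wrist_force: [0.7, -0.5, -3.9]
finger_gap: 0.0235
gripper_force: 60.1
```

>>> send_rows(
  motion=[
    {"x": -0.006,"y": 0.007,"z": 0,"yaw": 0,"fingers": 10},
    {"x": 0,"y": 0,"z": 0,"yaw": 0,"fingers": 10},
    {"x": 0,"y": 0,"z": 0,"yaw": 0,"fingers": 10},
  ],
)

```text
t: 14.5
ee_pos: [0.5433, -0.2462, 0.0408]
tool_rot: [0.0, 0.918, -0.396, 0.0]
wrist_force: [-0.6, -0.6, -4.2]
finger_gap: 0.0236
gripper_force: 59.9
```

>>> send_rows(
  motion=[
    {"x": -0.006,"y": 0.007,"z": 0,"yaw": 0,"fingers": 10},
    {"x": 0,"y": 0,"z": 0,"yaw": 0,"fingers": 10},
    {"x": 0,"y": 0,"z": 0,"yaw": 0,"fingers": 10},
  ],
)

```text
t: 14.75
ee_pos: [0.543, -0.2458, 0.0411]
tool_rot: [0.0, 0.918, -0.396, 0.001]
wrist_force: [3.8, -4.4, -6.2]
finger_gap: 0.0235
gripper_force: 59.7
```

>>> send_rows(
  motion=[
    {"x": -0.01,"y": 0.011,"z": -0.008,"yaw": 0,"fingers": 10},
    {"x": 0,"y": 0,"z": 0,"yaw": 0,"fingers": 10},
    {"x": 0,"y": 0,"z": 0,"yaw": 0,"fingers": 10},
  ],
)

```text
t: 15.0
ee_pos: [0.5428, -0.2456, 0.0412]
tool_rot: [0.001, 0.918, -0.396, 0.003]
wrist_force: [5.1, -7.2, -4.6]
finger_gap: 0.0236
gripper_force: 59.9
```

>>> send_rows(
  motion=[
    {"x": 0,"y": 0,"z": 0,"yaw": 0,"fingers": 56},
    {"x": 0,"y": 0,"z": 0,"yaw": 0,"fingers": 56},
    {"x": 0,"y": 0,"z": 0,"yaw": 0,"fingers": 56},
    {"x": 0,"y": 0,"z": 0,"yaw": 0,"fingers": 56},
  ],
)

```text
t: 15.33
ee_pos: [0.5404, -0.2428, 0.0395]
tool_rot: [-0.0, 0.918, -0.396, -0.001]
wrist_force: [0.1, 0.1, -0.9]
finger_gap: 0.0559
gripper_force: 0.0
```

>>> send_rows(
  motion=[
    {"x": 0,"y": 0,"z": 0.14,"yaw": 0,"fingers": 56},
    {"x": 0,"y": 0,"z": 0.15,"yaw": 0,"fingers": 56},
    {"x": 0,"y": 0,"z": 0.15,"yaw": 0,"fingers": 56},
    {"x": 0,"y": 0,"z": 0.15,"yaw": 0,"fingers": 56},
    {"x": 0,"y": 0,"z": 0,"yaw": 0,"fingers": 56},
    {"x": 0,"y": 0,"z": 0,"yaw": 0,"fingers": 56},
  ],
)

```text
t: 15.83
ee_pos: [0.5415, -0.2437, 0.1295]
tool_rot: [0.0, 0.918, -0.396, 0.001]
wrist_force: [0.7, -0.3, -0.2]
finger_gap: 0.0557
gripper_force: 0.0
```

>>> send_rows(
  motion=[
    {"x": -0.057,"y": 0.2,"z": 0.05,"yaw": -0.011,"fingers": 56},
    {"x": -0.057,"y": 0.2,"z": 0.05,"yaw": -0.011,"fingers": 56},
    {"x": -0.057,"y": 0.2,"z": 0.05,"yaw": -0.011,"fingers": 56},
    {"x": -0.057,"y": 0.2,"z": 0.05,"yaw": -0.011,"fingers": 56},
    {"x": -0.057,"y": 0.2,"z": 0.05,"yaw": -0.011,"fingers": 56},
    {"x": -0.057,"y": 0.2,"z": 0.05,"yaw": -0.011,"fingers": 56},
    {"x": -0.057,"y": 0.2,"z": 0.05,"yaw": -0.011,"fingers": 56},
  ],
)

```text
t: 16.42
ee_pos: [0.479, -0.0315, 0.179]
tool_rot: [0.0, 0.892, -0.451, -0.002]
wrist_force: [0.1, -0.6, -0.1]
finger_gap: 0.0564
gripper_force: 0.0
```

>>> send_rows(
  motion=[
    {"x": -0.057,"y": 0.2,"z": 0.05,"yaw": -0.011,"fingers": 56},
    {"x": -0.057,"y": 0.2,"z": 0.05,"yaw": -0.011,"fingers": 56},
    {"x": -0.057,"y": 0.2,"z": 0.05,"yaw": -0.011,"fingers": 56},
    {"x": -0.057,"y": 0.2,"z": 0.05,"yaw": -0.011,"fingers": 56},
    {"x": -0.057,"y": 0.2,"z": 0.05,"yaw": -0.011,"fingers": 56},
    {"x": -0.057,"y": 0.2,"z": 0.05,"yaw": -0.011,"fingers": 56},
    {"x": -0.057,"y": 0.2,"z": 0.05,"yaw": -0.011,"fingers": 56},
    {"x": 0,"y": 0,"z": 0,"yaw": 0,"fingers": 56},
  ],
)

```text
t: 17.08
ee_pos: [0.4192, 0.1808, 0.2329]
tool_rot: [-0.001, 0.865, -0.502, -0.001]
wrist_force: [0.8, -0.4, -0.3]
finger_gap: 0.0563
gripper_force: 0.0
```

>>> send_rows(
  motion=[
    {"x": 0,"y": 0,"z": 0,"yaw": 0,"fingers": 56},
    {"x": 0,"y": 0,"z": 0,"yaw": 0,"fingers": 56},
    {"x": 0,"y": 0,"z": 0,"yaw": 0,"fingers": 56},
  ],
)

```text
t: 17.33
ee_pos: [0.4207, 0.1758, 0.2318]
tool_rot: [0.001, 0.863, -0.504, -0.001]
wrist_force: [0.0, 0.6, 0.7]
finger_gap: 0.0559
gripper_force: 0.0
```

Run:
```python
from h import *
s=status.sense();print(s["ee_pos"],s["tool_rot"])
c=calibration("wrist");im=capture("wrist");np.save("w6.npy",im);save(im,"w6.png",1.2)
for d,p in {18:(.4654,.084,0),12:(.5469,.0813,2)}.items(): print(d,proj(c,(*p[:2],.014))*1.2,fit([(c,im)],p,d,step=12))
```

```text
[0.42071816 0.17576178 0.23183176] [ 8.04307459e-04  8.63451062e-01 -5.04431380e-01 -7.74237843e-04]
18 [309.13627693  68.06185603] (array([ 0.46673302,  0.08267342, 59.36685823]), np.float64(0.013082734475769353))
12 [217.55413665   8.20490914] (array([0.54890963, 0.07941242, 2.80485697]), np.float64(0.020338320132981313))
```

View pics/w6.png

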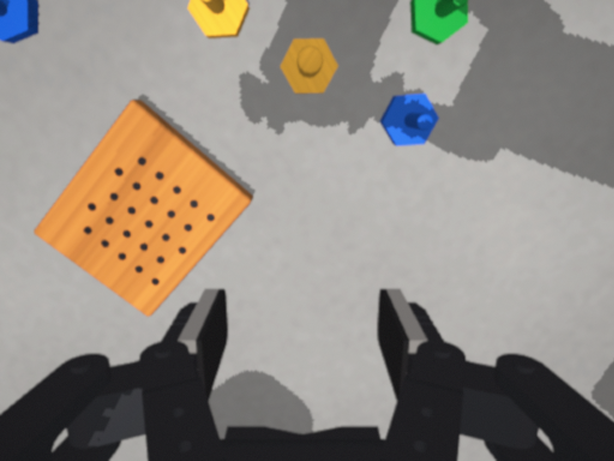

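The wrist view shows m18 at (309,65), m12 at (218,10), the blue look-alike at (409,118) and the green one at (440,15), all clear of the grasp. I'll go to m18.

>>> send_rows(
  motion=[
    {"x": 0.077,"y": -0.155,"z": -0.15,"yaw": 0,"fingers": 56},
    {"x": 0.077,"y": -0.155,"z": -0.15,"yaw": 0,"fingers": 56},
    {"x": 0.077,"y": -0.155,"z": -0.15,"yaw": 0,"fingers": 56},
    {"x": 0.077,"y": -0.155,"z": -0.15,"yaw": 0,"fingers": 56},
    {"x": 0,"y": 0,"z": -0.1,"yaw": 0,"fingers": 56},
    {"x": 0,"y": 0,"z": 0,"yaw": 0,"fingers": 56},
    {"x": 0,"y": 0,"z": 0,"yaw": 0,"fingers": 56},
    {"x": 0,"y": 0,"z": 0,"yaw": 0,"fingers": 56},
  ],
)

```text
t: 18.05
ee_pos: [0.4676, 0.0836, 0.1288]
tool_rot: [-0.0, 0.864, -0.504, 0.0]
wrist_force: [-0.5, 0.7, 0.4]
finger_gap: 0.0556
gripper_force: 0.0
```

>>> send_rows(
  motion=[
    {"x": -0.003,"y": -0.006,"z": -0.14,"yaw": 0,"fingers": 56},
    {"x": 0,"y": 0,"z": -0.16,"yaw": 0,"fingers": 56},
    {"x": 0,"y": 0,"z": -0.16,"yaw": 0,"fingers": 56},
    {"x": 0,"y": 0,"z": -0.11,"yaw": 0,"fingers": 56},
    {"x": 0,"y": 0,"z": -0.05,"yaw": 0,"fingers": 56},
    {"x": 0,"y": 0,"z": 0,"yaw": 0,"fingers": 56},
    {"x": 0,"y": 0,"z": 0,"yaw": 0,"fingers": 56},
  ],
)

```text
t: 18.63
ee_pos: [0.4676, 0.083, 0.0362]
tool_rot: [-0.0, 0.864, -0.504, 0.001]
wrist_force: [-0.9, 0.0, -0.4]
finger_gap: 0.0555
gripper_force: 0.0
```

>>> send_rows(
  motion=[
    {"x": 0,"y": 0,"z": 0,"yaw": 0,"fingers": 5},
    {"x": 0,"y": 0,"z": 0,"yaw": 0,"fingers": 5},
    {"x": 0,"y": 0,"z": 0,"yaw": 0,"fingers": 5},
    {"x": 0,"y": 0,"z": 0,"yaw": 0,"fingers": 5},
    {"x": 0,"y": 0,"z": 0,"yaw": 0,"fingers": 5},
    {"x": 0,"y": 0,"z": 0,"yaw": 0,"fingers": 5},
    {"x": 0,"y": 0,"z": 0,"yaw": 0,"fingers": 5},
  ],
)

```text
t: 19.22
ee_pos: [0.4678, 0.0827, 0.0362]
tool_rot: [-0.0, 0.864, -0.504, 0.001]
wrist_force: [-1.5, 0.2, 6.2]
finger_gap: 0.0165
gripper_force: 58.4
```

>>> send_rows(
  motion=[
    {"x": 0,"y": 0,"z": 0.08,"yaw": 0,"fingers": 5},
    {"x": 0,"y": 0,"z": 0.15,"yaw": 0,"fingers": 5},
    {"x": 0,"y": 0,"z": 0.17,"yaw": 0,"fingers": 5},
    {"x": 0,"y": 0,"z": 0.17,"yaw": 0,"fingers": 5},
    {"x": 0,"y": 0,"z": 0.15,"yaw": 0,"fingers": 5},
    {"x": 0,"y": 0,"z": 0.07,"yaw": 0,"fingers": 5},
    {"x": 0,"y": 0,"z": 0,"yaw": 0,"fingers": 5},
    {"x": 0,"y": 0,"z": 0,"yaw": 0,"fingers": 5},
  ],
)

```text
t: 19.88
ee_pos: [0.4664, 0.0828, 0.1528]
tool_rot: [0.0, 0.864, -0.504, -0.0]
wrist_force: [-0.2, 0.1, -4.2]
finger_gap: 0.0166
gripper_force: 58.8
```

>>> send_rows(
  motion=[
    {"x": 0.055,"y": -0.18,"z": 0,"yaw": 0.012,"fingers": 5},
    {"x": 0.06,"y": -0.2,"z": 0,"yaw": 0.013,"fingers": 5},
    {"x": 0.06,"y": -0.2,"z": 0,"yaw": 0.013,"fingers": 5},
    {"x": 0.06,"y": -0.2,"z": 0,"yaw": 0.013,"fingers": 5},
    {"x": 0.06,"y": -0.2,"z": 0,"yaw": 0.013,"fingers": 5},
    {"x": 0.06,"y": -0.2,"z": 0,"yaw": 0.013,"fingers": 5},
    {"x": 0.06,"y": -0.2,"z": 0,"yaw": 0.013,"fingers": 5},
    {"x": 0.06,"y": -0.2,"z": 0,"yaw": 0.013,"fingers": 5},
  ],
)

```text
t: 20.55
ee_pos: [0.5367, -0.155, 0.1505]
tool_rot: [-0.0, 0.902, -0.432, -0.002]
wrist_force: [-0.3, 0.5, -1.9]
finger_gap: 0.0167
gripper_force: 58.8
```

>>> send_rows(
  motion=[
    {"x": 0.06,"y": -0.2,"z": 0,"yaw": 0.013,"fingers": 5},
    {"x": 0.06,"y": -0.2,"z": 0,"yaw": 0.013,"fingers": 5},
    {"x": 0.06,"y": -0.2,"z": 0,"yaw": 0.013,"fingers": 5},
    {"x": 0.06,"y": -0.2,"z": 0,"yaw": 0.012,"fingers": 5},
    {"x": 0.013,"y": -0.04,"z": 0,"yaw": 0,"fingers": 5},
    {"x": 0,"y": 0,"z": 0,"yaw": 0,"fingers": 5},
    {"x": 0,"y": 0,"z": 0,"yaw": 0,"fingers": 5},
    {"x": 0,"y": 0,"z": 0,"yaw": 0,"fingers": 5},
  ],
)

```text
t: 21.22
ee_pos: [0.5751, -0.2784, 0.1518]
tool_rot: [-0.001, 0.918, -0.396, -0.002]
wrist_force: [-0.5, 0.5, -2.6]
finger_gap: 0.0169
gripper_force: 58.8
```

Run:
```python
from h import *
s=status.sense();print(s["ee_pos"],s["tool_rot"])
im=capture("wrist");save(im,"w7.png",1.2)
```

```text
[ 0.5751206  -0.27839141  0.15184639] [-6.01547200e-04  9.18368183e-01 -3.95723307e-01 -1.60684922e-03]
```

View pics/w7.png

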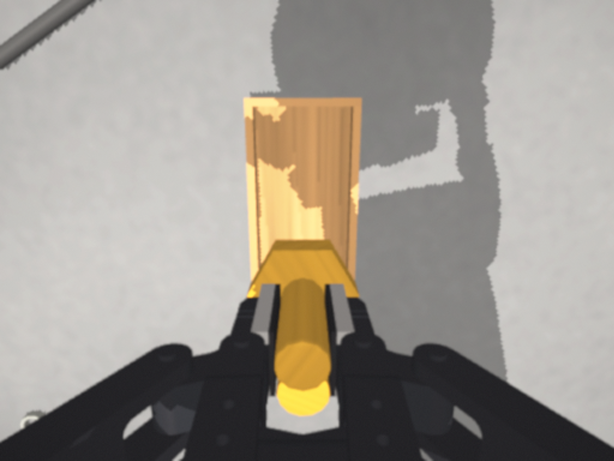

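Aligned: the foot flat at (302,243) is square and centred in the tray. I'll lower it, then approach in steps.

>>> send_rows(
  motion=[
    {"x": 0.008,"y": -0.01,"z": -0.14,"yaw": 0,"fingers": 5},
    {"x": 0,"y": 0,"z": -0.18,"yaw": 0,"fingers": 5},
    {"x": 0,"y": 0,"z": -0.18,"yaw": 0,"fingers": 5},
    {"x": 0,"y": 0,"z": -0.14,"yaw": 0,"fingers": 5},
    {"x": 0,"y": 0,"z": -0.07,"yaw": 0,"fingers": 5},
    {"x": 0,"y": 0,"z": -0.03,"yaw": 0,"fingers": 5},
    {"x": 0,"y": 0,"z": 0,"yaw": 0,"fingers": 5},
    {"x": 0,"y": 0,"z": 0,"yaw": 0,"fingers": 5},
  ],
)

```text
t: 21.93
ee_pos: [0.578, -0.2817, 0.0437]
tool_rot: [0.0, 0.918, -0.396, 0.001]
wrist_force: [-0.9, -0.9, -1.9]
finger_gap: 0.0166
gripper_force: 59.1
```

>>> send_rows(
  motion=[
    {"x": -0.01,"y": 0.01,"z": 0,"yaw": 0,"fingers": 5},
    {"x": -0.01,"y": 0.011,"z": 0,"yaw": 0,"fingers": 5},
    {"x": 0,"y": 0,"z": 0,"yaw": 0,"fingers": 5},
    {"x": 0,"y": 0,"z": 0,"yaw": 0,"fingers": 5},
  ],
)

```text
t: 22.27
ee_pos: [0.5742, -0.2785, 0.0429]
tool_rot: [0.0, 0.918, -0.396, 0.0]
wrist_force: [-0.4, 0.2, -2.7]
finger_gap: 0.017
gripper_force: 59.1
```

>>> send_rows(
  motion=[
    {"x": -0.009,"y": 0.01,"z": 0,"yaw": 0,"fingers": 5},
    {"x": 0,"y": 0,"z": 0,"yaw": 0,"fingers": 5},
    {"x": 0,"y": 0,"z": 0,"yaw": 0,"fingers": 5},
  ],
)

```text
t: 22.52
ee_pos: [0.5727, -0.277, 0.0425]
tool_rot: [-0.0, 0.918, -0.396, -0.0]
wrist_force: [0.7, -0.0, -2.7]
finger_gap: 0.0166
gripper_force: 59.1
```

>>> send_rows(
  motion=[
    {"x": -0.006,"y": 0.007,"z": 0,"yaw": 0,"fingers": 5},
    {"x": 0,"y": 0,"z": 0,"yaw": 0,"fingers": 5},
    {"x": 0,"y": 0,"z": 0,"yaw": 0,"fingers": 5},
  ],
)

```text
t: 22.77
ee_pos: [0.5719, -0.276, 0.0425]
tool_rot: [-0.0, 0.918, -0.396, -0.0]
wrist_force: [0.1, 1.4, -1.9]
finger_gap: 0.0164
gripper_force: 59.1
```

>>> send_rows(
  motion=[
    {"x": -0.007,"y": 0.008,"z": -0.006,"yaw": 0,"fingers": 5},
    {"x": 0,"y": 0,"z": 0,"yaw": 0,"fingers": 5},
    {"x": 0,"y": 0,"z": 0,"yaw": 0,"fingers": 5},
  ],
)

```text
t: 23.02
ee_pos: [0.5707, -0.2746, 0.0414]
tool_rot: [-0.0, 0.918, -0.396, -0.0]
wrist_force: [-0.7, -0.6, -3.5]
finger_gap: 0.0165
gripper_force: 58.8
```

>>> send_rows(
  motion=[
    {"x": -0.006,"y": 0.007,"z": 0,"yaw": 0,"fingers": 5},
    {"x": 0,"y": 0,"z": 0,"yaw": 0,"fingers": 5},
    {"x": 0,"y": 0,"z": 0,"yaw": 0,"fingers": 5},
  ],
)

```text
t: 23.27
ee_pos: [0.5702, -0.274, 0.0418]
tool_rot: [0.0, 0.918, -0.396, 0.0]
wrist_force: [1.2, -0.5, -4.0]
finger_gap: 0.0167
gripper_force: 58.8
```

>>> send_rows(
  motion=[
    {"x": -0.006,"y": 0.007,"z": 0,"yaw": 0,"fingers": 5},
    {"x": 0,"y": 0,"z": 0,"yaw": 0,"fingers": 5},
    {"x": 0,"y": 0,"z": 0,"yaw": 0,"fingers": 5},
  ],
)

```text
t: 23.52
ee_pos: [0.57, -0.2738, 0.0422]
tool_rot: [0.001, 0.918, -0.396, 0.002]
wrist_force: [3.0, -3.7, -4.4]
finger_gap: 0.0163
gripper_force: 58.6
```

Contact, 39 mm from the previous one as expected. I'll give a final push and release.

>>> send_rows(
  motion=[
    {"x": -0.01,"y": 0.011,"z": -0.008,"yaw": 0,"fingers": 5},
    {"x": 0,"y": 0,"z": 0,"yaw": 0,"fingers": 5},
    {"x": 0,"y": 0,"z": 0,"yaw": 0,"fingers": 5},
  ],
)

```text
t: 23.77
ee_pos: [0.5698, -0.2736, 0.0422]
tool_rot: [0.001, 0.918, -0.396, 0.004]
wrist_force: [4.7, -7.2, -3.7]
finger_gap: 0.0166
gripper_force: 58.7
```

>>> send_rows(
  motion=[
    {"x": 0,"y": 0,"z": 0,"yaw": 0,"fingers": 50},
    {"x": 0,"y": 0,"z": 0,"yaw": 0,"fingers": 50},
    {"x": 0,"y": 0,"z": 0,"yaw": 0,"fingers": 50},
    {"x": 0,"y": 0,"z": 0,"yaw": 0,"fingers": 50},
  ],
)

```text
t: 24.1
ee_pos: [0.5673, -0.2706, 0.0403]
tool_rot: [-0.0, 0.918, -0.396, -0.001]
wrist_force: [0.4, 0.2, 0.0]
finger_gap: 0.0502
gripper_force: 0.0
```

>>> send_rows(
  motion=[
    {"x": 0,"y": 0,"z": 0.14,"yaw": 0,"fingers": 50},
    {"x": 0,"y": 0,"z": 0.17,"yaw": 0,"fingers": 50},
    {"x": 0,"y": 0,"z": 0.17,"yaw": 0,"fingers": 50},
    {"x": 0,"y": 0,"z": 0.15,"yaw": 0,"fingers": 50},
    {"x": 0,"y": 0,"z": 0,"yaw": 0,"fingers": 50},
    {"x": 0,"y": 0,"z": 0,"yaw": 0,"fingers": 50},
  ],
)

```text
t: 24.6
ee_pos: [0.5684, -0.2715, 0.1366]
tool_rot: [0.0, 0.918, -0.396, 0.001]
wrist_force: [-0.2, 0.6, -1.2]
finger_gap: 0.0497
gripper_force: 0.0
```

>>> send_rows(
  motion=[
    {"x": -0.011,"y": 0.195,"z": 0,"yaw": -0.01,"fingers": 50},
    {"x": -0.011,"y": 0.195,"z": 0,"yaw": -0.01,"fingers": 50},
    {"x": -0.011,"y": 0.195,"z": 0,"yaw": -0.01,"fingers": 50},
    {"x": -0.011,"y": 0.195,"z": 0,"yaw": -0.01,"fingers": 50},
    {"x": -0.011,"y": 0.195,"z": 0,"yaw": -0.01,"fingers": 50},
    {"x": -0.011,"y": 0.195,"z": 0,"yaw": -0.01,"fingers": 50},
    {"x": -0.011,"y": 0.195,"z": 0,"yaw": -0.01,"fingers": 50},
    {"x": -0.011,"y": 0.195,"z": 0,"yaw": -0.01,"fingers": 50},
  ],
)

```text
t: 25.27
ee_pos: [0.5527, -0.0352, 0.1329]
tool_rot: [0.0, 0.891, -0.453, -0.002]
wrist_force: [1.2, -0.7, 0.2]
finger_gap: 0.0497
gripper_force: 0.0
```

>>> send_rows(
  motion=[
    {"x": -0.011,"y": 0.195,"z": 0,"yaw": -0.01,"fingers": 50},
    {"x": -0.011,"y": 0.195,"z": 0,"yaw": -0.01,"fingers": 50},
    {"x": -0.011,"y": 0.195,"z": 0,"yaw": -0.011,"fingers": 50},
    {"x": -0.01,"y": 0.195,"z": 0,"yaw": -0.011,"fingers": 50},
    {"x": 0,"y": 0,"z": 0,"yaw": 0,"fingers": 50},
    {"x": 0,"y": 0,"z": 0,"yaw": 0,"fingers": 50},
    {"x": 0,"y": 0,"z": 0,"yaw": 0,"fingers": 50},
    {"x": 0,"y": 0,"z": 0,"yaw": 0,"fingers": 50},
  ],
)

```text
t: 25.93
ee_pos: [0.5475, 0.079, 0.1341]
tool_rot: [0.0, 0.876, -0.483, -0.001]
wrist_force: [0.3, 0.3, -0.6]
finger_gap: 0.0499
gripper_force: 0.0
```

>>> send_rows(
  motion=[
    {"x": 0.003,"y": 0.006,"z": -0.14,"yaw": 0,"fingers": 50},
    {"x": 0,"y": 0,"z": -0.17,"yaw": 0,"fingers": 50},
    {"x": 0,"y": 0,"z": -0.17,"yaw": 0,"fingers": 50},
    {"x": 0,"y": 0,"z": -0.12,"yaw": 0,"fingers": 50},
    {"x": 0,"y": 0,"z": -0.06,"yaw": 0,"fingers": 50},
    {"x": 0,"y": 0,"z": 0,"yaw": 0,"fingers": 50},
    {"x": 0,"y": 0,"z": 0,"yaw": 0,"fingers": 50},
  ],
)

```text
t: 26.52
ee_pos: [0.5486, 0.0802, 0.0361]
tool_rot: [0.0, 0.876, -0.482, -0.0]
wrist_force: [-0.6, -0.6, 0.4]
finger_gap: 0.05
gripper_force: 0.0
```

>>> send_rows(
  motion=[
    {"x": 0,"y": 0,"z": 0,"yaw": 0,"fingers": 2},
    {"x": 0,"y": 0,"z": 0,"yaw": 0,"fingers": 2},
    {"x": 0,"y": 0,"z": 0,"yaw": 0,"fingers": 2},
    {"x": 0,"y": 0,"z": 0,"yaw": 0,"fingers": 2},
    {"x": 0,"y": 0,"z": 0,"yaw": 0,"fingers": 2},
    {"x": 0,"y": 0,"z": 0,"yaw": 0,"fingers": 2},
    {"x": 0,"y": 0,"z": 0,"yaw": 0,"fingers": 2},
  ],
)

```text
t: 27.1
ee_pos: [0.5493, 0.0808, 0.0371]
tool_rot: [-0.0, 0.876, -0.482, 0.001]
wrist_force: [-1.5, -1.8, 6.1]
finger_gap: 0.0103
gripper_force: 58.5
```

>>> send_rows(
  motion=[
    {"x": 0,"y": 0,"z": 0.08,"yaw": 0,"fingers": 2},
    {"x": 0,"y": 0,"z": 0.15,"yaw": 0,"fingers": 2},
    {"x": 0,"y": 0,"z": 0.17,"yaw": 0,"fingers": 2},
    {"x": 0,"y": 0,"z": 0.17,"yaw": 0,"fingers": 2},
    {"x": 0,"y": 0,"z": 0.15,"yaw": 0,"fingers": 2},
    {"x": 0,"y": 0,"z": 0.07,"yaw": 0,"fingers": 2},
    {"x": 0,"y": 0,"z": 0,"yaw": 0,"fingers": 2},
    {"x": 0,"y": 0,"z": 0,"yaw": 0,"fingers": 2},
  ],
)

```text
t: 27.77
ee_pos: [0.548, 0.0809, 0.154]
tool_rot: [0.0, 0.876, -0.482, -0.0]
wrist_force: [-0.1, 0.5, -2.6]
finger_gap: 0.0103
gripper_force: 58.6
```

>>> send_rows(
  motion=[
    {"x": 0.028,"y": -0.18,"z": 0,"yaw": 0.009,"fingers": 2},
    {"x": 0.028,"y": -0.2,"z": 0,"yaw": 0.009,"fingers": 2},
    {"x": 0.028,"y": -0.2,"z": 0,"yaw": 0.009,"fingers": 2},
    {"x": 0.028,"y": -0.2,"z": 0,"yaw": 0.01,"fingers": 2},
    {"x": 0.028,"y": -0.2,"z": 0,"yaw": 0.01,"fingers": 2},
    {"x": 0.028,"y": -0.2,"z": 0,"yaw": 0.01,"fingers": 2},
    {"x": 0.028,"y": -0.2,"z": 0,"yaw": 0.01,"fingers": 2},
    {"x": 0.028,"y": -0.2,"z": 0,"yaw": 0.01,"fingers": 2},
  ],
)

```text
t: 28.43
ee_pos: [0.5804, -0.1569, 0.1514]
tool_rot: [-0.0, 0.904, -0.428, -0.002]
wrist_force: [0.2, -0.1, -2.3]
finger_gap: 0.0101
gripper_force: 58.7
```

>>> send_rows(
  motion=[
    {"x": 0.028,"y": -0.2,"z": 0,"yaw": 0.01,"fingers": 2},
    {"x": 0.028,"y": -0.2,"z": 0,"yaw": 0.01,"fingers": 2},
    {"x": 0.028,"y": -0.2,"z": 0,"yaw": 0.01,"fingers": 2},
    {"x": 0.028,"y": -0.2,"z": 0,"yaw": 0.01,"fingers": 2},
    {"x": 0.034,"y": -0.22,"z": 0,"yaw": 0.006,"fingers": 2},
    {"x": 0,"y": 0,"z": 0,"yaw": 0,"fingers": 2},
    {"x": 0,"y": 0,"z": 0,"yaw": 0,"fingers": 2},
    {"x": 0,"y": 0,"z": 0,"yaw": 0,"fingers": 2},
  ],
)

```text
t: 29.1
ee_pos: [0.6027, -0.308, 0.1517]
tool_rot: [-0.001, 0.918, -0.395, -0.002]
wrist_force: [-0.1, 0.7, -2.1]
finger_gap: 0.0102
gripper_force: 58.7
```

Run:
```python
from h import *
s=status.sense();print(s["ee_pos"],s["tool_rot"])
im=capture("wrist");save(im,"w8.png",1.2)
```

```text
[ 0.6027417  -0.30803925  0.15173567] [-7.69050785e-04  9.18466797e-01 -3.95491273e-01 -2.19184796e-03]
```

View pics/w8.png

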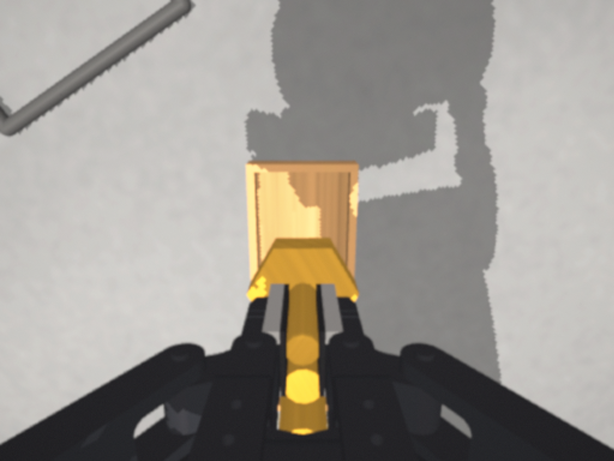

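Aligned again: the foot flat at (303,241) is square and centred. I'll lower it.

>>> send_rows(
  motion=[
    {"x": 0.006,"y": -0.006,"z": -0.14,"yaw": 0,"fingers": 2},
    {"x": 0,"y": 0,"z": -0.18,"yaw": 0,"fingers": 2},
    {"x": 0,"y": 0,"z": -0.18,"yaw": 0,"fingers": 2},
    {"x": 0,"y": 0,"z": -0.14,"yaw": 0,"fingers": 2},
    {"x": 0,"y": 0,"z": -0.07,"yaw": 0,"fingers": 2},
    {"x": 0,"y": 0,"z": -0.03,"yaw": 0,"fingers": 2},
    {"x": 0,"y": 0,"z": 0,"yaw": 0,"fingers": 2},
    {"x": 0,"y": 0,"z": 0,"yaw": 0,"fingers": 2},
  ],
)

```text
t: 29.82
ee_pos: [0.6053, -0.3095, 0.0441]
tool_rot: [0.0, 0.919, -0.395, 0.001]
wrist_force: [0.0, -0.0, -1.7]
finger_gap: 0.0102
gripper_force: 58.9
```

>>> send_rows(
  motion=[
    {"x": -0.01,"y": 0.01,"z": 0,"yaw": 0,"fingers": 2},
    {"x": -0.01,"y": 0.011,"z": 0,"yaw": 0,"fingers": 2},
    {"x": 0,"y": 0,"z": 0,"yaw": 0,"fingers": 2},
    {"x": 0,"y": 0,"z": 0,"yaw": 0,"fingers": 2},
  ],
)

```text
t: 30.15
ee_pos: [0.6018, -0.3068, 0.0437]
tool_rot: [0.0, 0.919, -0.395, 0.0]
wrist_force: [0.0, 0.2, -2.2]
finger_gap: 0.0101
gripper_force: 58.9
```

>>> send_rows(
  motion=[
    {"x": -0.009,"y": 0.01,"z": 0,"yaw": 0,"fingers": 2},
    {"x": 0,"y": 0,"z": 0,"yaw": 0,"fingers": 2},
    {"x": 0,"y": 0,"z": 0,"yaw": 0,"fingers": 2},
  ],
)

```text
t: 30.4
ee_pos: [0.6003, -0.3053, 0.0434]
tool_rot: [-0.0, 0.919, -0.395, -0.0]
wrist_force: [0.4, 0.8, -2.6]
finger_gap: 0.01
gripper_force: 58.9
```

>>> send_rows(
  motion=[
    {"x": -0.006,"y": 0.007,"z": 0,"yaw": 0,"fingers": 2},
    {"x": 0,"y": 0,"z": 0,"yaw": 0,"fingers": 2},
    {"x": 0,"y": 0,"z": 0,"yaw": 0,"fingers": 2},
  ],
)

```text
t: 30.65
ee_pos: [0.5995, -0.3043, 0.0434]
tool_rot: [-0.0, 0.919, -0.395, -0.0]
wrist_force: [0.4, -0.3, -1.7]
finger_gap: 0.01
gripper_force: 58.9
```

>>> send_rows(
  motion=[
    {"x": -0.007,"y": 0.008,"z": -0.006,"yaw": 0,"fingers": 2},
    {"x": 0,"y": 0,"z": 0,"yaw": 0,"fingers": 2},
    {"x": 0,"y": 0,"z": 0,"yaw": 0,"fingers": 2},
  ],
)

```text
t: 30.9
ee_pos: [0.5983, -0.303, 0.0423]
tool_rot: [-0.0, 0.919, -0.395, -0.0]
wrist_force: [0.0, 0.5, -2.2]
finger_gap: 0.0097
gripper_force: 58.8
```

>>> send_rows(
  motion=[
    {"x": -0.006,"y": 0.007,"z": 0,"yaw": 0,"fingers": 2},
    {"x": 0,"y": 0,"z": 0,"yaw": 0,"fingers": 2},
    {"x": 0,"y": 0,"z": 0,"yaw": 0,"fingers": 2},
  ],
)

```text
t: 31.15
ee_pos: [0.5978, -0.3023, 0.0427]
tool_rot: [0.0, 0.919, -0.395, 0.0]
wrist_force: [0.9, -0.5, -3.6]
finger_gap: 0.0101
gripper_force: 58.7
```

>>> send_rows(
  motion=[
    {"x": -0.006,"y": 0.007,"z": 0,"yaw": 0,"fingers": 2},
    {"x": 0,"y": 0,"z": 0,"yaw": 0,"fingers": 2},
    {"x": 0,"y": 0,"z": 0,"yaw": 0,"fingers": 2},
  ],
)

```text
t: 31.4
ee_pos: [0.5975, -0.3021, 0.0432]
tool_rot: [0.001, 0.919, -0.395, 0.002]
wrist_force: [3.2, -4.2, -2.8]
finger_gap: 0.0101
gripper_force: 58.6
```

>>> send_rows(
  motion=[
    {"x": -0.012,"y": 0.013,"z": -0.008,"yaw": 0,"fingers": 2},
    {"x": 0,"y": 0,"z": 0,"yaw": 0,"fingers": 2},
    {"x": 0,"y": 0,"z": 0,"yaw": 0,"fingers": 2},
  ],
)

```text
t: 31.65
ee_pos: [0.5972, -0.3017, 0.0433]
tool_rot: [0.001, 0.918, -0.395, 0.004]
wrist_force: [6.1, -7.1, -3.7]
finger_gap: 0.0099
gripper_force: 58.7
```

>>> send_rows(
  motion=[
    {"x": 0,"y": 0,"z": 0,"yaw": 0,"fingers": 45},
    {"x": 0,"y": 0,"z": 0,"yaw": 0,"fingers": 45},
    {"x": 0,"y": 0,"z": 0,"yaw": 0,"fingers": 45},
    {"x": 0,"y": 0,"z": 0,"yaw": 0,"fingers": 45},
  ],
)

```text
t: 31.98
ee_pos: [0.5945, -0.2985, 0.041]
tool_rot: [-0.0, 0.919, -0.395, -0.001]
wrist_force: [0.1, -0.7, 0.4]
finger_gap: 0.0454
gripper_force: 0.0
```

>>> send_rows(
  motion=[
    {"x": 0,"y": 0,"z": 0.15,"yaw": 0,"fingers": 45},
    {"x": 0,"y": 0,"z": 0.2,"yaw": 0,"fingers": 45},
    {"x": 0,"y": 0,"z": 0.2,"yaw": 0,"fingers": 45},
    {"x": 0,"y": 0,"z": 0.2,"yaw": 0,"fingers": 45},
    {"x": -0.1,"y": 0.1,"z": 0.2,"yaw": 0,"fingers": 45},
    {"x": -0.2,"y": 0.2,"z": 0.2,"yaw": 0,"fingers": 45},
    {"x": -0.2,"y": 0.2,"z": 0.1,"yaw": 0,"fingers": 45},
    {"x": -0.2,"y": 0.2,"z": 0,"yaw": 0,"fingers": 45},
  ],
)

```text
t: 32.65
ee_pos: [0.4993, -0.2031, 0.2258]
tool_rot: [0.001, 0.918, -0.395, 0.003]
wrist_force: [0.2, 0.6, 1.8]
finger_gap: 0.0454
gripper_force: 0.0
```

>>> send_rows(
  motion=[
    {"x": -0.15,"y": 0.2,"z": 0,"yaw": 0,"fingers": 45},
    {"x": -0.1,"y": 0.2,"z": 0,"yaw": 0,"fingers": 45},
    {"x": 0,"y": 0,"z": 0,"yaw": 0,"fingers": 45},
    {"x": 0,"y": 0,"z": 0,"yaw": 0,"fingers": 45},
    {"x": 0,"y": 0,"z": 0,"yaw": 0,"fingers": 45},
    {"x": 0,"y": 0,"z": 0,"yaw": 0,"fingers": 45},
  ],
)

```text
t: 33.15
ee_pos: [0.4616, -0.1435, 0.222]
tool_rot: [0.0, 0.918, -0.396, 0.0]
wrist_force: [-0.4, -0.5, 0.0]
finger_gap: 0.0448
gripper_force: 0.0
```

Run:
```python
from h import *
s=status.sense();print(s["t"],s["ee_pos"])
c=calibration("wrist");im=capture("wrist");np.save("w9.npy",im);np.save("w9c.npy",c)
q=np.array([proj(c,(x,y,.019)) for x,y in((.5146,-.215),(.5963,-.3015))]);print(q)
lo=np.clip(q.min(0)-70,0,None).astype(int);hi=(q.max(0)+70).astype(int)
save(im[lo[1]:hi[1],lo[0]:hi[0]],"w9.png",min(790/(hi-lo)[0],590/(hi-lo)[1]))
```

```text
33.15 [ 0.46155172 -0.14353068  0.22197476]
[[262.88513613  71.25300277]
 [264.39288408 -82.71702173]]
```

View pics/w9.png

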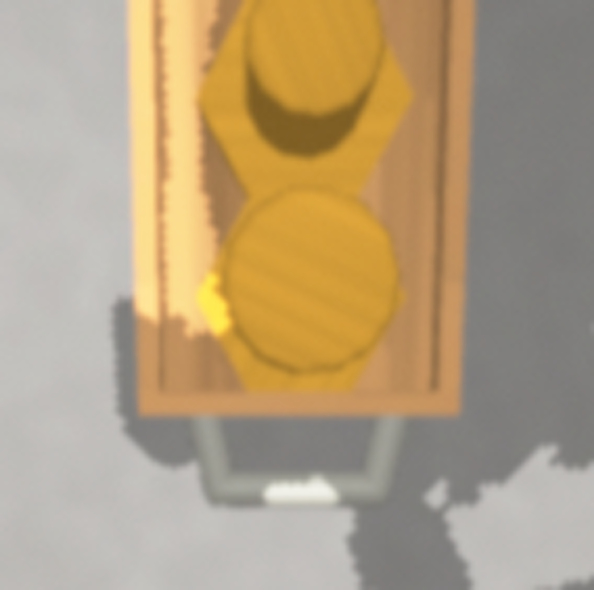

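m32's flat lies against the handle-end wall (row 390 of the crop) and m25's foot meets it. I'll move to view the whole row.

>>> send_rows(
  motion=[
    {"x": 0.1,"y": -0.1,"z": 0.05,"yaw": 0,"fingers": 45},
    {"x": 0.1,"y": -0.1,"z": 0.05,"yaw": 0,"fingers": 45},
    {"x": 0.1,"y": -0.11,"z": 0.05,"yaw": 0,"fingers": 45},
    {"x": 0.1,"y": -0.11,"z": 0.05,"yaw": 0,"fingers": 45},
    {"x": 0,"y": 0,"z": 0,"yaw": 0,"fingers": 45},
    {"x": 0,"y": 0,"z": 0,"yaw": 0,"fingers": 45},
    {"x": 0,"y": 0,"z": 0,"yaw": 0,"fingers": 45},
    {"x": 0,"y": 0,"z": 0,"yaw": 0,"fingers": 45},
  ],
)

```text
t: 33.87
ee_pos: [0.5205, -0.2053, 0.251]
tool_rot: [-0.0, 0.919, -0.395, -0.001]
wrist_force: [0.3, -0.2, -0.7]
finger_gap: 0.0449
gripper_force: 0.0
```

Run:
```python
from h import *
c=calibration("wrist");im=capture("wrist");np.save("w10.npy",im);np.save("w10c.npy",c)
q=np.array([proj(c,(x,y,.019)) for x,y in((.5146,-.215),(.5963,-.3015))]);print(q)
save(im[0:250,185:345],"w10.png",2.4)
```

```text
[[261.54728545 156.55167492]
 [262.76203167  35.25646108]]
```

View pics/w10.png

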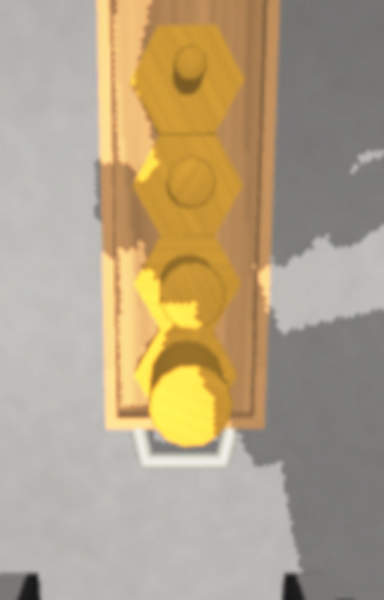

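The row stands in order m32, m25, m18, m12 from the handle end at about (190,405), (188,290), (190,180) and (190,70). The touching flats are square and show no gaps, so I'll hand in.

```bash
python3 -c "
from h import *
print(workorder.close_job())"
```

```text
the job is handed in; nothing more can be done
None
```

The four hex-footed mandrels stand upright in the tray from the handle end in the order 32, 25, 18, 12, with their flats touching in the last picture; the job was handed in at about 34 s and no verdict was returned.

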